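# Lay the coffee tray with coasters from the tip-up block

## Task

Set up for coffee: take every coaster out of the dark block, pressing its dot-marked end so that the other end tips up to be gripped, and lay them all face up and side by side, flat on the floor of the tray on the coffee pot's side (not the teapot's). Stand the two red cups upright, each in the middle of a coaster of its own, and push every emptied rocker plate in the block level again. Leave the two pots and the canisters where they stand.

Things in the scene. Friction and masses are not known exactly. Their poses are not given: they have to be found in the camera images.
- block: Dark wooden block, fixed, 156 (x) x 288 (y) x 42 mm high; origin: centre of its underside. Pockets 0 to 3, centres at y = -102, -34, 34, 102 mm, each 116 (x) x 52 (y) mm, open on top, walls 16 mm, end rims 20 mm. In each a steel rocker plate, with or without a coaster. An orange 12 mm dot on the rim marks the end to press: -x end for pockets 0 and 2, +x end for 1 and 3.
- coaster0: White ceramic coaster, blue face, 110 (x) x 48 (y) x 10 mm, about 0.14 kg; may be absent (pocket empty, rocker level). Origin: centre of its underside. At the start face up on rocker 0, its top flush with the block's top (42 mm), 2 mm from the pocket's sides and 3 mm from its ends. Its +x end is the one that tips up.
- coaster1: White ceramic coaster, blue face, 110 (x) x 48 (y) x 10 mm, about 0.14 kg; may be absent (pocket empty, rocker level). Origin: centre of its underside. At the start face up on rocker 1, its top flush with the block's top (42 mm), 2 mm from the pocket's sides and 3 mm from its ends. Its +x end is the one that tips up.
- coaster2: White ceramic coaster, blue face, 110 (x) x 48 (y) x 10 mm, about 0.14 kg; may be absent (pocket empty, rocker level). Origin: centre of its underside. At the start face up on rocker 2, its top flush with the block's top (42 mm), 2 mm from the pocket's sides and 3 mm from its ends. Its +x end is the one that tips up.
- coaster3: White ceramic coaster, blue face, 110 (x) x 48 (y) x 10 mm, about 0.14 kg; may be absent (pocket empty, rocker level). Origin: centre of its underside. At the start face up on rocker 3, its top flush with the block's top (42 mm), 2 mm from the pocket's sides and 3 mm from its ends. Its +x end is the one that tips up.
- rocker0 (a joint): Tilt of the steel rocker plate (104 x 48 x 5 mm) in pocket 0: 0 = level, 0.4 rad = fully tipped, stops at both. Level hinge across the pocket at mid-length, at the plate's upper face (32 mm high). Stiff (0.15 N m friction, no spring): it stays where it is left, with or without coaster. About 4 N on the dotted end tips it, about 4 N on the raised end levels it.
- press0 (a point): Point on rocker 0, 42 mm from the hinge towards the dotted end, 10 mm above the plate: on the upper face of a coaster on it; moves with the rocker. Press here to tip it. The opposite end then rises (16 mm at 42 mm from the hinge) and the coaster's sides can be gripped there, across its 48 mm width. With the coaster gone, press the plate at that raised end to level it.
- rocker1 (a joint): Tilt of the steel rocker plate (104 x 48 x 5 mm) in pocket 1: 0 = level, 0.4 rad = fully tipped, stops at both. Level hinge across the pocket at mid-length, at the plate's upper face (32 mm high). Stiff (0.15 N m friction, no spring): it stays where it is left, with or without coaster. About 4 N on the dotted end tips it, about 4 N on the raised end levels it.
- press1 (a point): Point on rocker 1, 42 mm from the hinge towards the dotted end, 10 mm above the plate: on the upper face of a coaster on it; moves with the rocker. Press here to tip it. The opposite end then rises (16 mm at 42 mm from the hinge) and the coaster's sides can be gripped there, across its 48 mm width. With the coaster gone, press the plate at that raised end to level it.
- rocker2 (a joint): Tilt of the steel rocker plate (104 x 48 x 5 mm) in pocket 2: 0 = level, 0.4 rad = fully tipped, stops at both. Level hinge across the pocket at mid-length, at the plate's upper face (32 mm high). Stiff (0.15 N m friction, no spring): it stays where it is left, with or without coaster. About 4 N on the dotted end tips it, about 4 N on the raised end levels it.
- press2 (a point): Point on rocker 2, 42 mm from the hinge towards the dotted end, 10 mm above the plate: on the upper face of a coaster on it; moves with the rocker. Press here to tip it. The opposite end then rises (16 mm at 42 mm from the hinge) and the coaster's sides can be gripped there, across its 48 mm width. With the coaster gone, press the plate at that raised end to level it.
- rocker3 (a joint): Tilt of the steel rocker plate (104 x 48 x 5 mm) in pocket 3: 0 = level, 0.4 rad = fully tipped, stops at both. Level hinge across the pocket at mid-length, at the plate's upper face (32 mm high). Stiff (0.15 N m friction, no spring): it stays where it is left, with or without coaster. About 4 N on the dotted end tips it, about 4 N on the raised end levels it.
- press3 (a point): Point on rocker 3, 42 mm from the hinge towards the dotted end, 10 mm above the plate: on the upper face of a coaster on it; moves with the rocker. Press here to tip it. The opposite end then rises (16 mm at 42 mm from the hinge) and the coaster's sides can be gripped there, across its 48 mm width. With the coaster gone, press the plate at that raised end to level it.
- tray_left: Pale wooden tray on the robot's left (+y), fixed, 230 (its x) x 150 (y) mm outside, walls 5 mm thick, rim 18 mm high, inner floor 5 mm above the worktop. Origin: centre of its underside.
- tray_right: Pale wooden tray on the robot's right (-y), fixed, 230 (its x) x 150 (y) mm outside, walls 5 mm thick, rim 18 mm high, inner floor 5 mm above the worktop. Origin: centre of its underside.
- cup_a: Red handleless espresso cup, low and open-topped, 53 mm across the rim, 50 mm across the foot, 44 mm high, 3.5 mm wall, about 0.12 kg, standing on the worktop between the robot and the block. Origin: centre of its underside, z up.
- cup_b: Second cup, same as the first, standing 9 to 20 cm to one side of it.
- coffee_pot: Aluminium stovetop coffee pot, eight-sided with a black handle, about 90 mm across, 170 mm high, standing outside the left or the right tray. Origin: centre of its underside. The tray on its side of the robot (same sign of y) is the coffee tray. Leave it standing.
- teapot: Round blue teapot with a spout, 112 mm across, 115 mm high, standing outside the other tray. Origin: centre of its underside. Leave it standing.
- canister_a: White ceramic canister with a terracotta lid, 100 mm across, 153 mm high, on the right beyond the tray. Origin: centre of its underside. Not to be disturbed.
- canister_b: Second canister, same as the first, on the left beyond the tray.
There are look-alikes about, which are no part of the job. What is shaped like the coaster1 but green or yellow is not meant.

How it is judged (in metres and radians):
On the way:
1. a coaster's rocker has been pressed down at the dotted end, so that the other end stands up (value of joint any of rocker0, rocker1, rocker2, rocker3 above 0.2 rad), for 0.2 s.
At the end, for the whole second after the job is handed in: Every coaster rests face up on the floor of the coffee pot's tray (underside below 11 mm, 0.09 rad); each cup stands upright (0.09 rad) on its own coaster, within 20 mm lengthwise and 15 mm across of its centre; all rockers level within 0.07 rad (((world y of coffee_pot above 0 m and x of coaster0 in the frame of tray_left between -0.1 and 0.1 m and y of coaster0 in the frame of tray_left between -0.06 and 0.06 m and x of coaster1 in the frame of tray_left between -0.1 and 0.1 m and y of coaster1 in the frame of tray_left between -0.06 and 0.06 m and x of coaster2 in the frame of tray_left between -0.1 and 0.1 m and y of coaster2 in the frame of tray_left between -0.06 and 0.06 m and x of coaster3 in the frame of tray_left between -0.1 and 0.1 m and y of coaster3 in the frame of tray_left between -0.06 and 0.06 m) or (world y of coffee_pot below 0 m and x of coaster0 in the frame of tray_right between -0.1 and 0.1 m and y of coaster0 in the frame of tray_right between -0.06 and 0.06 m and x of coaster1 in the frame of tray_right between -0.1 and 0.1 m and y of coaster1 in the frame of tray_right between -0.06 and 0.06 m and x of coaster2 in the frame of tray_right between -0.1 and 0.1 m and y of coaster2 in the frame of tray_right between -0.06 and 0.06 m and x of coaster3 in the frame of tray_right between -0.1 and 0.1 m and y of coaster3 in the frame of tray_right between -0.06 and 0.06 m)) and height (world z) of each of coaster0, coaster1, coaster2, coaster3 below 0.011 m and angle between each of coaster0, coaster1, coaster2, coaster3, cup_a, cup_b's own z axis and vertical below 0.09 rad and linear speed of each of coaster0, coaster1, coaster2, coaster3, cup_a, cup_b below 0.02 m/s and height (world z) of cup_a between 0.011 and 0.02 m and ((x of cup_a in the frame of coaster0 between -0.02 and 0.02 m and y of cup_a in the frame of coaster0 between -0.015 and 0.015 m) or (x of cup_a in the frame of coaster1 between -0.02 and 0.02 m and y of cup_a in the frame of coaster1 between -0.015 and 0.015 m) or (x of cup_a in the frame of coaster2 between -0.02 and 0.02 m and y of cup_a in the frame of coaster2 between -0.015 and 0.015 m) or (x of cup_a in the frame of coaster3 between -0.02 and 0.02 m and y of cup_a in the frame of coaster3 between -0.015 and 0.015 m)) and height (world z) of cup_b between 0.011 and 0.02 m and ((x of cup_b in the frame of coaster0 between -0.02 and 0.02 m and y of cup_b in the frame of coaster0 between -0.015 and 0.015 m) or (x of cup_b in the frame of coaster1 between -0.02 and 0.02 m and y of cup_b in the frame of coaster1 between -0.015 and 0.015 m) or (x of cup_b in the frame of coaster2 between -0.02 and 0.02 m and y of cup_b in the frame of coaster2 between -0.015 and 0.015 m) or (x of cup_b in the frame of coaster3 between -0.02 and 0.02 m and y of cup_b in the frame of coaster3 between -0.015 and 0.015 m)) and value of joint each of rocker0, rocker1, rocker2, rocker3 below 0.07 rad); the robot touches nothing.
It fails at once if the coffee pot is pushed by more than 4 cm or tipped (distance of coffee_pot from where it was at the start of the episode above 0.04 m or angle between coffee_pot's own z axis and vertical above 0.25 rad).
It fails at once if the teapot is pushed by more than 4 cm or tipped (distance of teapot from where it was at the start of the episode above 0.04 m or angle between teapot's own z axis and vertical above 0.25 rad).
It fails at once if the first canister is pushed by more than 4 cm or tipped (distance of canister_a from where it was at the start of the episode above 0.04 m or angle between canister_a's own z axis and vertical above 0.25 rad).
It fails at once if the second canister is pushed by more than 4 cm or tipped (distance of canister_b from where it was at the start of the episode above 0.04 m or angle between canister_b's own z axis and vertical above 0.25 rad).
Of coaster0, coaster1, coaster2, coaster3 only 2 to 3 are there at a start; the rules pass over those that are not, and their reading is None.
At some moment in a run one of cup_a, cup_b may be knocked a few centimetres aside while the robot is not near it.
It also fails if it takes over 210 s, if anything falls off the work surface, if the arm or the gripper's body presses on something with over 40 N, if the wrist force passes 120 N, or if a joint passes its speed limit or range.

## Robot

A 6-joint arm with a two-finger parallel gripper is mounted at the origin on the work surface. World frame = base frame: x ahead of the robot, y to its left, z up, the work surface at z = 0. Lengths are in m, angles in degrees, forces in N, time in s.
With the tool pointing down it reaches from about 0.35 to 0.975 m from the base axis. Payload 7.1 kg.
Tool frame: the origin (TCP) lies at the very end of the fingers, on their centre line; the grasp point (between the pads) lies 19 mm behind it; x points along the fingers, y is the direction in which the jaws open and shut, and the axes are right-handed (so a half turn about x gives the same grasp; the last joint's range is limited). The gripper opens to 88 mm and grips with 3 to 60 N. Pads are 20 mm wide; open, the fingers measure 115 mm over their backs; the gripper's body (75 mm by 178 mm) begins 61 mm behind the grasp point.
Start: joints at [75.802, 24.242, 93.386, -0, 62.372, -1.089], TCP at [0.142, 0.609, 0.223] pointing down, gripper open.
Joint ranges: [-172.04, 172.04], [-51.8, 120.97], [4.93, 147.93], [-75.15, 255.16], [6.16, 154.13], [-145.62, 145.62]. Speed limits (degrees/s): [136.94, 136.94, 172.46, 180, 180, 180].

## Interface

Orientations are given as [roll, pitch, yaw] about the fixed x, y, z axes, in that order (R = Rz(yaw) Ry(pitch) Rx(roll)).
In Python, from station import observe, grab_frame, get_calibration, job_done gives the robot as it stands. The module is installed in compiled form; this text tells all that it offers.
- The arm moves only by the tool play_rows, never from a script. Its argument "deltas" is a list of rows, each a list of 5 numbers: the shift along the tool's x, y, z in m, then the turn about the tool's x in rad, then the closure, from -1 (fully open) to 1 (shut). A call has 1 to 20 rows; each row is the pose to reach, as a shift and turn from the pose measured when the call began, along the tool's axes at that moment; what a row does not reach only later rows make up. A row lasts 1/8 s, in which the tool goes at most 62.5 mm and 10.7 degrees, less where a joint would pass 70% of its speed; a pose out of reach is approached as far as the arm can. A call with a gripper value outside its range is refused whole. The fingers move at their own pace and stop on an object; "newtons" is the grip in N (left out, the last holds). Time passes only in rows, so rows that repeat a pose let the fingers close. It gives the time, the measured TCP pose, the force and the opening at its end, in the units of the state.
- observe(): the state, without advancing time (a new reading comes with each control period).
- grab_frame(name): name is "scene" or "top" or "wrist"; returns (picture, depth): 400x640x3 uint8, red, green, blue; 400x640 float32, m along the optical axis (not along the pixel's ray), 0 where there is no reading.
- get_calibration(name): a dict with "fx", "fy", "cx", "cy" (pixels), "cam_to_world" (4x4, takes a point from camera to world coordinates). Camera axes: x right, y down, z forward; pixel columns grow to the right and rows downward; lengths in m; the calibration is good to about 2 mm. A picture is of the moment at which its call begins: read the wrist's pose just before it. get_calibration takes no time and is no camera call; for the wrist camera it gives the pose at the moment of the call.
- job_done(): hands the job in, once; it reports no verdict.
The state is a dict: "time_s": time; "joints": joint angles; "qvel": joint speeds; "joint_torque": joint torques, N m; "ee_pos": TCP position; "eef_rot": TCP orientation; "wrist_force": force on the tool from outside, world axes, zero at the start; "wrist_torque": the same for the moment, N m; "finger_gap": finger opening in m.
Only numpy, scipy, OpenCV 4.12 (cv2) and the standard library are available. Lean on these libraries where they do the work, as an engineer would, in place of code of your own. Each camera call takes 0.05 s, during which the arm holds its last target. There are 200 camera calls.

## Working session

There is one attempt and no reset: what is moved stays moved. The work goes in short steps, Python scripts to look and compute and a tool call to move; the robot and the scene stay as the last step left them, time stands still between calls to the robot, and variables do not carry over. Pictures are saved under pics/ and viewed, about 12 in all and at most 16, crops included, and the job is handed in when it is done.

Besides the shell and the picture viewer there is one more tool, called after ">>>" in YAML: its name, and indented under it one key for each argument. play_rows: Moves the arm, as the interface text tells. Its arguments: {"type":"object","properties":{"deltas":{"type":"array","items":{"type":"array","items":{"type":"number"}}},"newtons":{"type":"number"}},"required":["deltas"]}

```bash
mkdir -p pics; cat > h.py <<'E'
import numpy as np,cv2
from station import *
def snap(n,f):
    p,d=grab_frame(n); c=get_calibration(n); np.savez('pics/'+f+'.npz',p=p,d=d,M=c['cam_to_world'],k=[c['fx'],c['fy'],c['cx'],c['cy']])
    cv2.imwrite('pics/'+f+'.png',p[:,:,::-1]); return p,d,c
def ray(c,u,v):
    M=np.array(c['cam_to_world']); r=M[:3,:3]@[(u-c['cx'])/c['fx'],(v-c['cy'])/c['fy'],1]; return M[:3,3],r
def onplane(c,u,v,z):
    o,r=ray(c,u,v); return o+r*(z-o[2])/r[2]
def cloud(c,d):
    v,u=np.mgrid[:400,:640]; P=np.stack([(u-c['cx'])/c['fx']*d,(v-c['cy'])/c['fy']*d,d],-1)
    M=np.array(c['cam_to_world']); return P@M[:3,:3].T+M[:3,3]
E
python3 - <<'E'
from h import *
print(observe())
a=snap('top','t0');b=snap('scene','s0')
for n in('top','scene','wrist'):
    c=get_calibration(n);print(n,c['fx'],c['cx'],c['cy'],np.round(c['cam_to_world'],3).tolist())
E
```

```text
{'time_s': 0.0, 'joints': array([ 7.58014328e+01,  2.42826854e+01,  9.34313142e+01, -3.25169595e-04,
        6.23727012e+01, -1.08835874e+00]), 'qvel': array([-0.01479832,  0.03340858, -0.00616275,  0.0688587 , -0.01681028,
       -0.09304415]), 'joint_torque': array([ 3.86846179e-03, -5.44606769e+01, -2.73682523e+01,  6.47458225e-02,
        2.25094298e-02, -1.07791022e-04]), 'ee_pos': array([0.14160274, 0.60817646, 0.22192154]), 'eef_rot': array([ -90.89812436,   89.91329878, -104.00818183]), 'wrist_force': array([ 1.50654283e-04, -6.59855047e-01, -7.69074536e-01]), 'wrist_torque': array([-0.04138251,  0.04282487, -0.00343394]), 'finger_gap': 0.08771541431939384}
top 429.5960259613805 324.55703869027946 194.59947542237376 [[-0.015, -0.988, 0.151, 0.376], [-1.0, 0.016, 0.008, -0.004], [-0.011, -0.151, -0.988, 1.446], [0.0, 0.0, 0.0, 1.0]]
scene 384.3203162798174 321.5244868042346 200.5954104713749 [[0.132, 0.855, -0.501, 1.167], [0.991, -0.12, 0.056, -0.077], [-0.013, -0.504, -0.864, 1.019], [0.0, 0.0, 0.0, 1.0]]
wrist 329.48565932925976 317.1764503969044 199.24477689742605 [[0.227, 0.931, 0.286, 0.063], [0.974, -0.217, -0.068, 0.627], [-0.002, 0.294, -0.956, 0.385], [0.0, 0.0, 0.0, 1.0]]
```

View pics/t0.png

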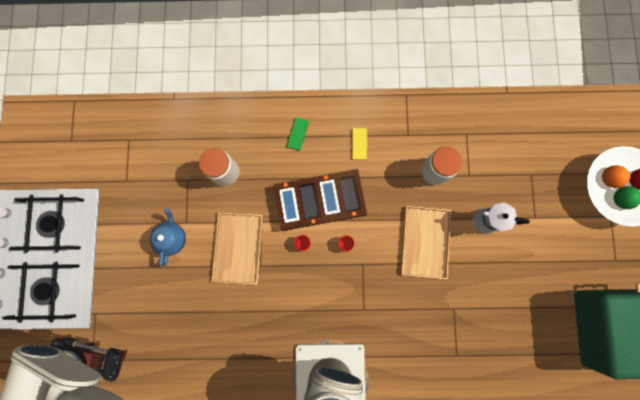

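View pics/s0.png

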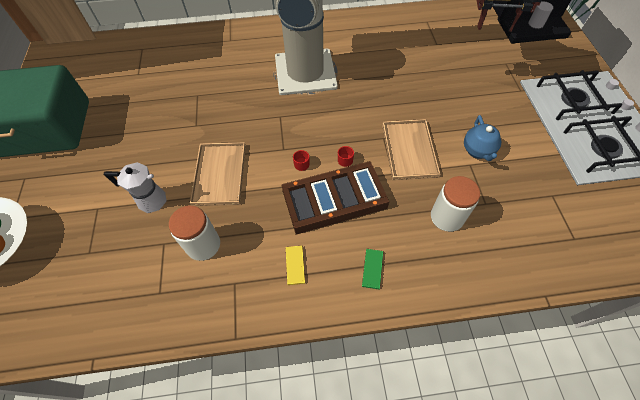

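The coffee pot, at (500,215) in the top view, is on the image's right, so y<0 and the target is tray_right. The coasters are at (290,205) and (331,197), and the cups at (303,243) and (346,243). The green (298,133) and yellow (360,143) plates are the look-alikes. I'll measure next, with an enlarged crop.

```bash
python3 - <<'E'
from h import *
def load(f):
    z=np.load(f'pics/{f}.npz');k=z['k'];return z['p'],z['d'],dict(fx=k[0],fy=k[1],cx=k[2],cy=k[3],cam_to_world=z['M'])
crops=[]
for f,reg in(('t0',(200,110,520,290)),('s0',(150,120,470,300))):
    p,d,c=load(f);h=cv2.cvtColor(p,cv2.COLOR_RGB2HSV);P=cloud(c,d)
    x0,y0,x1,y1=reg;R=np.zeros((400,640),np.uint8);R[y0:y1,x0:x1]=1
    crops.append(cv2.resize(p[y0:y1,x0:x1,::-1],None,fx=2.5,fy=2.5,interpolation=cv2.INTER_CUBIC)[:,:800])
    def comps(m,amin,z,name):
        m=(m&(R>0)).astype(np.uint8);n,l,s,ce=cv2.connectedComponentsWithStats(m)
        for i in range(1,n):
            if s[i,4]<amin: continue
            ys,xs=np.where(l==i);W=np.array([onplane(c,u,v,z)[:2] for u,v in zip(xs,ys)],np.float32)
            (a,b,ang)=cv2.minAreaRect(W);print(f,name,s[i,4],ce[i].round(1),'rect',np.round(a,4),np.round(b,4),round(ang,1),'depthz',np.median(P[ys,xs,2]).round(3),'pmed',np.median(P[ys,xs],0).round(3))
    H,S,V=h[...,0].astype(int),h[...,1].astype(int),h[...,2].astype(int)
    comps((H>95)&(H<125)&(S>60)&(V>60)&(P[...,2]<.08)&(P[...,2]>.02),60,.042,'blue')
    comps((H<6)|(H>174)&(S>150)&(P[...,2]<.08),30,.044,'red')
    comps((P[...,2]>.03)&(P[...,2]<.055)&(np.abs(P[...,1])<.2),500,.042,'block')
    comps((P[...,2]>.008)&(P[...,2]<.03)&(P[...,1]<-.2),500,.018,'trayR')
    comps((H>8)&(H<25)&(S<125)&(V>150)&(P[...,1]<-.15),500,.018,'trayRcol')
cv2.imwrite('pics/c0.png',np.vstack([cv2.resize(x,(533,300)) for x in crops]))
E
```

```text
t0 blue 231 [329.3 196.7] rect [ 0.5832 -0.0078] [0.0895 0.0282] 9.5 depthz 0.042 pmed [ 0.582 -0.007  0.042]
t0 blue 241 [288.8 204.4] rect [0.5599 0.126 ] [0.0909 0.0287] 9.3 depthz 0.042 pmed [0.56  0.125 0.042]
t0 red 91 [350.7 201.1] rect [ 0.5655 -0.0807] [0.0427 0.0498] 88.7 depthz 0.032 pmed [ 0.569 -0.079  0.032]
t0 red 480 [499.5 216.4] rect [ 0.5043 -0.5554] [0.0812 0.1172] 17.2 depthz 0.144 pmed [ 0.501 -0.521  0.144]
t0 red 42 [478.2 222. ] rect [ 0.4902 -0.4928] [0.0331 0.045 ] 79.7 depthz 0.024 pmed [ 0.493 -0.495  0.024]
t0 red 198 [301.9 242.6] rect [0.4339 0.0849] [0.0487 0.0485] 89.5 depthz 0.007 pmed [0.434 0.086 0.007]
t0 red 193 [345.6 243. ] rect [ 0.4301 -0.0579] [0.0487 0.0452] 89.1 depthz 0.008 pmed [ 0.431 -0.06   0.008]
t0 block 3644 [318.4 199.2] rect [0.5762 0.0255] [0.1571 0.2877] 9.6 depthz 0.041 pmed [0.575 0.026 0.041]
t0 trayR 514 [426.  241.6] rect [ 0.4312 -0.3243] [0.1532 0.2296] 83.8 depthz 0.016 pmed [ 0.428 -0.328  0.016]
t0 trayRcol 1682 [426.9 242.4] rect [ 0.4274 -0.3186] [0.1228 0.2199] 86.8 depthz 0.005 pmed [ 0.433 -0.331  0.005]
s0 blue
[... 377 characters left out ...]
 depthz 0.026 pmed [0.429 0.084 0.026]
s0 red 280 [300.8 159.8] rect [ 0.4457 -0.0585] [0.0504 0.078 ] 84.6 depthz 0.025 pmed [ 0.423 -0.059  0.025]
s0 red 71 [158.2 195.7] rect [ 0.5181 -0.4939] [0.0581 0.0304] 26.0 depthz 0.035 pmed [ 0.514 -0.496  0.035]
s0 red 30 [152.4 204.3] rect [ 0.5421 -0.5055] [0.0417 0.0201] 5.2 depthz 0.027 pmed [ 0.536 -0.514  0.027]
s0 block 4227 [334.3 194.5] rect [0.581  0.0266] [0.1624 0.2886] 9.6 depthz 0.041 pmed [0.583 0.024 0.041]
s0 trayR 547 [217.2 174.2] rect [ 0.4353 -0.3225] [0.152  0.2357] 83.8 depthz 0.016 pmed [ 0.446 -0.331  0.016]
s0 trayRcol 2332 [220.5 172.5] rect [ 0.4319 -0.3245] [0.1494 0.2297] 83.8 depthz 0.005 pmed [ 0.429 -0.318  0.005]
```

View pics/c0.png

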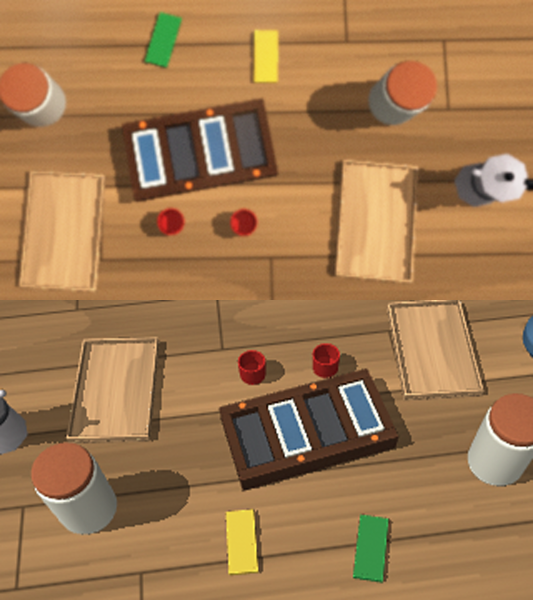

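Block about (0.577, 0.0255), yaw 9.6°, with coasters in pockets 1 and 3. Both coasters have their dots at the far (+x) end, so the near ends tip up. Coffee tray about (0.432, -0.323), yaw -6.2°. Next is a helper that works out tool-frame deltas.

```bash
cat >> h.py <<'E'
from scipy.spatial.transform import Rotation as Ro
def delta(x,y,z,jaw,s=None):
    "tool-frame shift and turn (about tool x) to put TCP at x,y,z with tool y at world angle jaw (mod 180)"
    s=s or observe(); R=Ro.from_euler('xyz',s['eef_rot'],degrees=True).as_matrix()
    t=R.T@(np.array([x,y,z])-s['ee_pos']); cur=np.degrees(np.arctan2(R[1,1],R[0,1]))
    e=-((jaw-cur+90)%180-90)   # tool x down: turning + about it is - about world z
    print('t',s['time_s'],'pos',np.round(s['ee_pos'],4),'jaw',round(cur,1),'tilt',np.round(R[:,0],3),'j6',round(s['joints'][5],1),'-> d',np.round(t,4),'turn',round(np.radians(e),3),'F',np.round(s['wrist_force'],1),'gap',round(s['finger_gap'],4))
    return t,e
E
python3 -c "
from h import *
delta(.6014,.133,.223,99.6);delta(.6014,.133,.07,99.6)"
```

```text
t 0.1 pos [0.1416 0.6082 0.222 ] jaw 76.9 tilt [-0.    -0.001 -1.   ] j6 -1.1 -> d [-5.000e-04 -3.586e-01  5.556e-01] turn -0.396 F [ 0.1 -0.2  0.1] gap 0.0878
t 0.1 pos [0.1416 0.6082 0.222 ] jaw 76.9 tilt [-0.    -0.001 -1.   ] j6 -1.1 -> d [ 0.1525 -0.3583  0.5556] turn -0.396 F [ 0.1 -0.2  0.1] gap 0.0878
```

>>> play_rows:
  deltas:
    - [0,-0.036,0.056,-0.04,1]
    - [0,-0.072,0.111,-0.08,1]
    - [0,-0.108,0.167,-0.12,1]
    - [0,-0.144,0.222,-0.16,1]
    - [0,-0.18,0.278,-0.2,1]
    - [0,-0.215,0.333,-0.24,1]
    - [0,-0.251,0.389,-0.28,1]
    - [0,-0.287,0.444,-0.32,1]
    - [0,-0.323,0.5,-0.36,1]
    - [0,-0.3585,0.5555,-0.396,1]
    - [0,-0.3585,0.5555,-0.396,1]
    - [0,-0.3585,0.5555,-0.396,1]
    - [0.05,-0.3585,0.5555,-0.396,1]
    - [0.1,-0.3585,0.5555,-0.396,1]
    - [0.1525,-0.3585,0.5555,-0.396,1]
    - [0.1525,-0.3585,0.5555,-0.396,1]
    - [0.1525,-0.3585,0.5555,-0.396,1]
  newtons: 20

```text
time_s: 2.22
ee_pos: [0.6018, 0.1337, 0.0715]
eef_rot: [-58.7, 89.9, -49.1]
wrist_force: [0.1, 0.4, 0.5]
finger_gap: 0.0002
```

```bash
python3 -c "
from h import *
delta(.6014,.133,.07,99.6);delta(.6014,.133,.026,99.6);snap('wrist','w1')"
```

```text
t 2.225 pos [0.6018 0.1337 0.0715] jaw 99.6 tilt [ 0.001 -0.001 -1.   ] j6 -88.1 -> d [ 0.0015 -0.0006 -0.0005] turn 0.0 F [0.1 0.4 0.5] gap 0.0002
t 2.225 pos [0.6018 0.1337 0.0715] jaw 99.6 tilt [ 0.001 -0.001 -1.   ] j6 -88.1 -> d [ 0.0455 -0.0006 -0.0005] turn 0.0 F [0.1 0.4 0.5] gap 0.0002
```

View pics/w1.png

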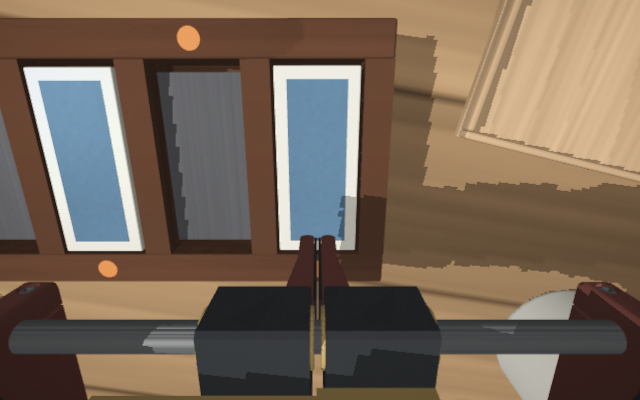

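The closed fingers at (317,240) sit over the dotted (+x) end of coaster 3. I'm pressing now.

>>> play_rows:
  deltas:
    - [0.02,-0.0005,0,0,1]
    - [0.026,-0.0005,0,0,1]
    - [0.03,-0.0005,0,0,1]
    - [0.034,-0.0005,0,0,1]
    - [0.038,-0.0005,0,0,1]
    - [0.042,-0.0005,0,0,1]
    - [0.045,-0.0005,0,0,1]
    - [0.047,-0.0005,0,0,1]
    - [0.047,-0.0005,0,0,1]

```text
time_s: 3.4
ee_pos: [0.6039, 0.1334, 0.0273]
eef_rot: [-11.9, 89.7, -2.2]
wrist_force: [-1.2, -0.8, 20.8]
finger_gap: 0.0003
```

>>> play_rows:
  deltas:
    - [-0.02,0,0,0,1]
    - [-0.05,0,0,0,1]
    - [-0.07,0,0,0,1]
    - [-0.075,0,-0.03,0,-1]
    - [-0.075,0,-0.06,0,-1]
    - [-0.075,0,-0.09,0,-1]
    - [-0.075,0,-0.09,0,-1]
    - [-0.075,0,-0.09,0,-1]

```text
time_s: 4.4
ee_pos: [0.516, 0.1186, 0.1022]
eef_rot: [-9.0, 89.6, 0.6]
wrist_force: [0.1, 0.5, 0.0]
finger_gap: 0.0466
```

```bash
python3 - <<'E'
from h import *
delta(.5146,.1183,.046,99.6)
p,d,c=snap('top','t2');P=cloud(c,d)
p,d,c=snap('scene','s2');P=cloud(c,d)
a=np.radians(9.6);u=(P[...,0]-.56)*np.cos(a)+(P[...,1]-.126)*np.sin(a);v=-(P[...,0]-.56)*np.sin(a)+(P[...,1]-.126)*np.cos(a)
for x in range(-60,61,10):
    m=(abs(u-x/1e3)<.004)&(abs(v)<.018)&(P[...,2]<.075);print(x,m.sum(),np.round(np.median(P[m][:,2]),4) if m.any() else '')
E
```

```text
t 4.4 pos [0.516  0.1186 0.1022] jaw 99.6 tilt [ 0.006  0.    -1.   ] j6 -87.8 -> d [ 0.0562 -0.     -0.0018] turn 0.0 F [0.1 0.5 0. ] gap 0.0466
-60 18 0.0424
-50 2 0.0327
-40 30 0.0591
-30 30 0.0565
-20 36 0.0521
-10 29 0.0464
0 32 0.043
10 25 0.0391
20 30 0.0341
30 35 0.0301
40 33 0.0261
50 11 0.0235
60 17 0.0407
```

Coaster 3 is fully tipped, with its profile running from 59 mm down to 24 mm. I'm opening the gripper, descending and gripping.

>>> play_rows:
  deltas:
    - [0,0,-0.002,0,-1]
    - [0,0,-0.002,0,-1]
    - [0,0,-0.002,0,-1]
    - [0,0,-0.002,0,-1]
    - [0,0,-0.002,0,-1]
    - [0,0,-0.002,0,-1]
    - [0.02,0,-0.002,0,-1]
    - [0.04,0,-0.002,0,-1]
    - [0.055,0,-0.002,0,-1]
    - [0.056,0,-0.002,0,-1]
    - [0.056,0,-0.002,0,1]
    - [0.056,0,-0.002,0,1]
    - [0.056,0,-0.002,0,1]
    - [0.056,0,-0.002,0,1]
    - [0.056,0,-0.002,0,1]
    - [0.056,0,-0.002,0,1]
    - [0.056,0,-0.002,0,1]
    - [0.056,0,-0.002,0,1]
    - [0.056,0,-0.002,0,1]
  newtons: 40

```text
time_s: 6.88
ee_pos: [0.5146, 0.1187, 0.0462]
eef_rot: [-5.4, 89.6, 4.2]
wrist_force: [-1.8, 5.9, 4.5]
finger_gap: 0.0478
```

Gap is 47.8 mm, so the coaster is gripped. I'm lifting straight up.

>>> play_rows:
  deltas:
    - [-0.008,0,0,0,1]
    - [-0.016,0,0,0,1]
    - [-0.024,0,0,0,1]
    - [-0.035,0,0,0,1]
    - [-0.05,0,0,0,1]
    - [-0.07,0,0,0,1]
    - [-0.1,0,0,0,1]
    - [-0.13,0,0,0,1]
    - [-0.16,0,0,0,1]
    - [-0.16,0,0,0,1]

```text
time_s: 8.12
ee_pos: [0.5151, 0.1189, 0.2091]
eef_rot: [-2.2, 89.3, 7.4]
wrist_force: [-0.6, 0.5, -1.4]
finger_gap: 0.0475
```

```bash
python3 - <<'E'
from h import *
delta(.432,-.323,.2,-6.2)
snap('wrist','w3');p,d,c=snap('scene','s3')
s=observe();P=cloud(c,d);q=P-s['ee_pos'];a=np.radians(9.6);u=q[...,0]*np.cos(a)+q[...,1]*np.sin(a);v=-q[...,0]*np.sin(a)+q[...,1]*np.cos(a)
for x in range(-30,120,10):
    m=(abs(u-x/1e3)<.004)&(abs(v)<.018)&(abs(q[...,2])<.09);print(x,m.sum(),np.round(np.median(q[m][:,2]),4) if m.any() else '')
E
```

```text
t 8.125 pos [0.5151 0.1189 0.2091] jaw 99.6 tilt [ 0.012  0.002 -1.   ] j6 -87.8 -> d [ 0.0074 -0.4218 -0.1558] turn -1.295 F [-0.6  0.5 -1.4] gap 0.0475
-30 0 
-20 0 
-10 0 
0 17 0.0156
10 44 0.0136
20 42 0.0088
30 45 0.0051
40 43 0.0007
50 40 -0.0039
60 42 -0.0081
70 43 -0.0121
80 42 -0.0166
90 40 -0.0211
100 41 -0.0245
110 0
```

View pics/w3.png

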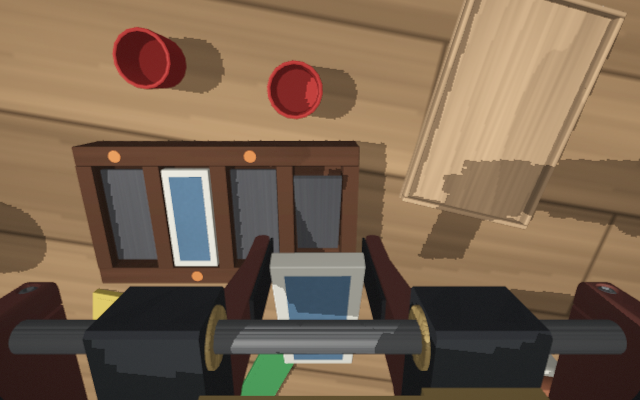

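The coaster is held, sloping at 0.41 rad, with its far end about 36 mm below the TCP. I'm carrying it over the right tray with its length along tray y, at tray x=+50.

>>> play_rows:
  deltas:
    - [0,-0.026,-0.006,0.12,1]
    - [0,-0.052,-0.012,0.25,1]
    - [0,-0.078,-0.019,0.37,1]
    - [0,-0.104,-0.025,0.5,1]
    - [0,-0.13,-0.031,0.62,1]
    - [0,-0.156,-0.038,0.75,1]
    - [0,-0.182,-0.044,0.87,1]
    - [0,-0.208,-0.05,1.0,1]
    - [0,-0.234,-0.056,1.12,1]
    - [0,-0.26,-0.063,1.25,1]
    - [0,-0.286,-0.069,1.37,1]
    - [0,-0.312,-0.076,1.5,1]
    - [0,-0.338,-0.082,1.62,1]
    - [0,-0.364,-0.088,1.74,1]
    - [0,-0.389,-0.0945,1.847,1]
    - [0,-0.389,-0.0945,1.847,1]
    - [0,-0.389,-0.0945,1.847,1]
    - [0,-0.389,-0.0945,1.847,1]

```text
time_s: 10.48
ee_pos: [0.4848, -0.2798, 0.2054]
eef_rot: [108.1, 89.7, 12.0]
wrist_force: [-0.8, 0.4, -1.2]
finger_gap: 0.0474
```

```bash
python3 -c "
from h import *
delta(.4869,-.2807,.045,-6.2);snap('wrist','w4')"
```

```text
t 10.475 pos [ 0.4848 -0.2798  0.2054] jaw -6.1 tilt [ 0.006  0.001 -1.   ] j6 -25.4 -> d [0.1604 0.0013 0.001 ] turn 0.001 F [-0.8  0.4 -1.2] gap 0.0474
```

View pics/w4.png

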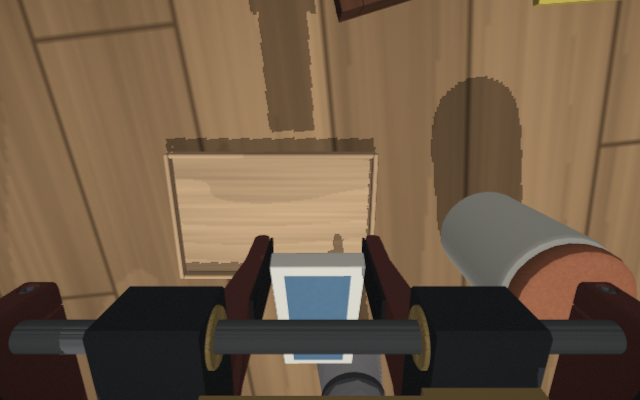

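>>> play_rows:
  deltas:
    - [0.03,0.001,0.001,0,1]
    - [0.07,0.001,0.001,0,1]
    - [0.11,0.001,0.001,0,1]
    - [0.14,0.001,0.001,0,1]
    - [0.155,0.001,0.001,0,1]
    - [0.16,0.001,0.001,0,1]
    - [0.162,0.001,0.001,0,1]
    - [0.164,0.001,0.001,0,1]
    - [0.164,0.001,0.001,0,1]

```text
time_s: 11.65
ee_pos: [0.4872, -0.2811, 0.0422]
eef_rot: [98.8, 89.6, 2.7]
wrist_force: [-0.0, -0.5, -0.9]
finger_gap: 0.0476
```

>>> play_rows:
  deltas:
    - [0,0,0,0,1]
    - [0.003,0,0,0,1]
    - [0.006,0,0,0,1]
    - [0.009,0,0,0,1]
    - [0.012,0,0,0,1]
    - [0.015,0,0,0,1]
    - [0.018,0,0,0,1]
    - [0.021,0,0,0,1]
    - [0.024,0,0,0,1]
    - [0.024,0,0,0,1]
  newtons: 10

```text
time_s: 12.9
ee_pos: [0.4873, -0.2811, 0.018]
eef_rot: [99.4, 89.6, 3.2]
wrist_force: [-0.6, 0.2, -0.1]
finger_gap: 0.048
```

```bash
python3 - <<'E'
from h import *
t,e=delta(.4869,-.2807,.012,-6.2)
p,d,c=snap('scene','s5')
s=observe();P=cloud(c,d);q=P-s['ee_pos'];a=np.radians(-96.2);u=q[...,0]*np.cos(a)+q[...,1]*np.sin(a);v=-q[...,0]*np.sin(a)+q[...,1]*np.cos(a)
for x in range(-30,120,10):
    m=(abs(u-x/1e3)<.004)&(abs(v)<.018)&(abs(q[...,2])<.09);print(x,m.sum(),np.round(np.median(P[m][:,2]),4) if m.any() else '')
E
```

```text
t 12.9 pos [ 0.4873 -0.2811  0.018 ] jaw -6.1 tilt [ 0.007  0.    -1.   ] j6 -25.5 -> d [ 0.006  -0.0005 -0.0003] turn 0.001 F [-0.6  0.2 -0.1] gap 0.048
-30 38 0.0009
-20 13 0.0074
-10 24 0.0045
0 5 0.0035
10 0 
20 0 
30 0 
40 0 
50 0 
60 0 
70 3 0.0193
80 24 0.0191
90 23 0.0172
100 22 0.0158
110 17 0.0055
```

The coaster is rotating flat as intended. I'm lowering the rest of the way, releasing and retracting.

>>> play_rows:
  deltas:
    - [0.003,0,0,0,1]
    - [0.006,0,0,0,1]
    - [0.008,0,0,0,1]
    - [0.009,0,0,0,1]
    - [0.009,0,0,0,1]
    - [0.009,0,0,0,-0.4]
    - [0.009,0,0,0,-0.4]
    - [0.009,0,0,0,-0.4]
    - [0.009,0,0,0,-0.4]
    - [0.009,0,0,0,-0.4]
    - [-0.01,0,0,0,-0.4]
    - [-0.04,0,0,0,-0.4]
    - [-0.08,0,0,0,-0.4]
    - [-0.13,0,0,0,-0.4]
    - [-0.18,0,0,0,-0.4]
    - [-0.18,0,0,0,-0.4]

```text
time_s: 14.95
ee_pos: [0.4884, -0.2826, 0.2036]
eef_rot: [79.5, 89.1, -16.7]
wrist_force: [-0.5, -0.9, -0.6]
finger_gap: 0.0614
```

```bash
python3 - <<'E'
from h import *
delta(.5186,.119,.2,99.6)
delta(.625,-.0005,.2,99.6)
for n in('top','scene'):
    p,d,c=snap(n,n+'6');P=cloud(c,d);h=cv2.cvtColor(p,cv2.COLOR_RGB2HSV)
    m=(h[...,0]>95)&(h[...,0]<125)&(h[...,1]>60)&(h[...,2]>60)&(P[...,2]<.05)&(P[...,1]<-.2)&(P[...,1]>-.42)&(P[...,0]<.6)
    ys,xs=np.where(m);W=np.array([onplane(c,u,v,.015)[:2] for u,v in zip(xs,ys)],np.float32)
    print(n,len(W),cv2.minAreaRect(W),np.percentile(P[m][:,2],[5,50,95]))
    r=((h[...,0]<6)|(h[...,0]>174))&(h[...,1]>150)&(P[...,2]<.08)&(abs(P[...,1])<.2)&(P[...,0]<.5)
    nn,l,st,ce=cv2.connectedComponentsWithStats(r.astype(np.uint8));print([ (ce[i].round(1),onplane(c,*ce[i],.03).round(3)) for i in range(1,nn) if st[i,4]>40])
E
```

```text
t 14.95 pos [ 0.4884 -0.2826  0.2036] jaw -6.1 tilt [ 0.015 -0.004 -1.   ] j6 -25.4 -> d [ 0.0022 -0.0128 -0.4025] turn 1.296 F [-0.5 -0.9 -0.6] gap 0.0614
t 14.95 pos [ 0.4884 -0.2826  0.2036] jaw -6.1 tilt [ 0.015 -0.004 -1.   ] j6 -25.4 -> d [ 0.0044  0.1057 -0.2951] turn 1.296 F [-0.5 -0.9 -0.6] gap 0.0614
top 7 ((0.4937783479690552, -0.2899852395057678), (0.003320113755762577, 0.013438970781862736), 87.32080078125) [0.01119093 0.01432943 0.01734567]
[(array([302.2, 242.4]), array([0.435, 0.083, 0.03 ])), (array([345.8, 243. ]), array([ 0.43, -0.06,  0.03]))]
scene 271 ((0.4828795790672302, -0.33066582679748535), (0.09542154520750046, 0.029529457911849022), 81.96906280517578) [0.01223061 0.01509336 0.01813173]
[(array([345.2, 155.8]), array([0.439, 0.083, 0.03 ])), (array([300.8, 159.9]), array([ 0.436, -0.059,  0.03 ]))]
```

Coaster A lies flat, centred at (0.483,-0.3305). Next I level rocker 3.

>>> play_rows:
  deltas:
    - [0,-0.001,-0.027,-0.12,1]
    - [0,-0.002,-0.054,-0.25,1]
    - [0,-0.003,-0.08,-0.37,1]
    - [0,-0.004,-0.107,-0.5,1]
    - [0,-0.005,-0.134,-0.62,1]
    - [0,-0.005,-0.161,-0.75,1]
    - [0,-0.006,-0.188,-0.87,1]
    - [0,-0.007,-0.214,-1.0,1]
    - [0,-0.008,-0.241,-1.12,1]
    - [0,-0.009,-0.268,-1.25,1]
    - [0,-0.01,-0.295,-1.37,1]
    - [0,-0.01,-0.322,-1.5,1]
    - [0,-0.011,-0.348,-1.62,1]
    - [0,-0.012,-0.375,-1.74,1]
    - [0,-0.0128,-0.4025,-1.846,1]
    - [0,-0.0128,-0.4025,-1.846,1]
    - [0,-0.0128,-0.4025,-1.846,1]
    - [0,-0.0128,-0.4025,-1.846,1]

```text
time_s: 17.3
ee_pos: [0.5159, 0.1195, 0.1989]
eef_rot: [-17.0, 89.6, -7.5]
wrist_force: [-0.4, -0.3, -0.4]
finger_gap: 0.0005
```

```bash
python3 -c "
from h import *
delta(.5186,.119,.06,99.6);delta(.5186,.119,.031,99.6)"
```

```text
t 17.3 pos [0.5159 0.1195 0.1989] jaw 99.5 tilt [ 0.008 -0.001 -1.   ] j6 -87.6 -> d [ 0.1389 -0.0006  0.0015] turn -0.001 F [-0.4 -0.3 -0.4] gap 0.0005
t 17.3 pos [0.5159 0.1195 0.1989] jaw 99.5 tilt [ 0.008 -0.001 -1.   ] j6 -87.6 -> d [ 0.1679 -0.0005  0.0013] turn -0.001 F [-0.4 -0.3 -0.4] gap 0.0005
```

>>> play_rows:
  deltas:
    - [0.05,-0.0005,0.0015,0,1]
    - [0.1,-0.0005,0.0015,0,1]
    - [0.13,-0.0005,0.0015,0,1]
    - [0.145,-0.0005,0.0015,0,1]
    - [0.15,-0.0005,0.0015,0,1]
    - [0.154,-0.0005,0.0015,0,1]
    - [0.158,-0.0005,0.0015,0,1]
    - [0.162,-0.0005,0.0015,0,1]
    - [0.165,-0.0005,0.0015,0,1]
    - [0.168,-0.0005,0.0015,0,1]
    - [0.17,-0.0005,0.0015,0,1]
    - [0.17,-0.0005,0.0015,0,1]

```text
time_s: 18.8
ee_pos: [0.5191, 0.1192, 0.0315]
eef_rot: [-15.3, 89.5, -5.8]
wrist_force: [-11.1, -2.4, 36.7]
finger_gap: 0.0005
```

At the level stop. Next is the press on rocker 1.

>>> play_rows:
  deltas:
    - [-0.01,0,0,0,1]
    - [-0.04,0,0,0,1]
    - [-0.07,0,0,0,1]
    - [-0.07,-0.045,0.028,0,1]
    - [-0.07,-0.09,0.056,0,1]
    - [-0.07,-0.1356,0.084,0,1]
    - [-0.07,-0.1356,0.084,0,1]
    - [-0.07,-0.1356,0.084,0,1]
    - [-0.05,-0.1356,0.084,0,1]

```text
time_s: 19.92
ee_pos: [0.6243, 0.0005, 0.0829]
eef_rot: [-13.6, 89.4, -4.0]
wrist_force: [-0.6, -0.8, 0.7]
finger_gap: 0.0002
```

```bash
python3 - <<'E'
from h import *
delta(.6242,-.0005,.025,99.6)
p,d,c=snap('scene','s7');P=cloud(c,d)
a=np.radians(9.6);u=(P[...,0]-.56)*np.cos(a)+(P[...,1]-.126)*np.sin(a);v=-(P[...,0]-.56)*np.sin(a)+(P[...,1]-.126)*np.cos(a)
for x in range(-50,51,10):
    m=(abs(u-x/1e3)<.004)&(abs(v)<.018)&(P[...,2]<.075);print(x,m.sum(),np.round(np.median(P[m][:,2]),4) if m.any() else '')
E
```

```text
t 19.925 pos [6.243e-01 5.000e-04 8.290e-02] jaw 99.6 tilt [ 0.011 -0.001 -1.   ] j6 -100.6 -> d [ 0.0579 -0.0008 -0.0008] turn 0.0 F [-0.6 -0.8  0.7] gap 0.0002
-50 5 0.0311
-40 6 0.0329
-30 6 0.0317
-20 11 0.0327
-10 20 0.0317
0 27 0.0317
10 29 0.0321
20 27 0.0318
30 31 0.032
40 23 0.0323
50 27 0.0319
```

Rocker 3 is level at 32 mm all along. I'm pressing rocker 1.

>>> play_rows:
  deltas:
    - [0.025,-0.001,-0.001,0,1]
    - [0.036,-0.001,-0.001,0,1]
    - [0.04,-0.001,-0.001,0,1]
    - [0.044,-0.001,-0.001,0,1]
    - [0.048,-0.001,-0.001,0,1]
    - [0.052,-0.001,-0.001,0,1]
    - [0.055,-0.001,-0.001,0,1]
    - [0.058,-0.001,-0.001,0,1]
    - [0.058,-0.001,-0.001,0,1]
    - [0.03,-0.001,-0.001,0,1]
    - [0,0,-0.001,0,-1]
    - [-0.015,0,-0.03,0,-1]
    - [-0.015,0,-0.06,0,-1]
    - [-0.015,0,-0.088,0,-1]
    - [-0.015,0,-0.088,0,-1]
    - [-0.015,0,-0.088,0,-1]
    - [-0.015,0,-0.088,0,-1]
    - [-0.015,0,-0.088,0,-1]

```text
time_s: 22.22
ee_pos: [0.5358, -0.014, 0.0938]
eef_rot: [-16.9, 89.7, -7.3]
wrist_force: [-0.5, 0.2, -0.2]
finger_gap: 0.0769
```

```bash
python3 - <<'E'
from h import *
delta(.583-.046*.986,-.0077-.046*.167,.046,99.6)
p,d,c=snap('scene','s8');P=cloud(c,d)
a=np.radians(9.6);X,Y=.583,-.0077;u=(P[...,0]-X)*np.cos(a)+(P[...,1]-Y)*np.sin(a);v=-(P[...,0]-X)*np.sin(a)+(P[...,1]-Y)*np.cos(a)
for x in range(-50,51,10):
    m=(abs(u-x/1e3)<.004)&(abs(v)<.018)&(P[...,2]<.075);print(x,m.sum(),np.round(np.median(P[m][:,2]),4) if m.any() else '')
E
```

```text
t 22.225 pos [ 0.5358 -0.014   0.0938] jaw 99.6 tilt [ 0.006 -0.001 -1.   ] j6 -102.4 -> d [ 0.0478 -0.0016  0.0014] turn 0.001 F [-0.5  0.2 -0.2] gap 0.0769
-50 0 
-40 30 0.0602
-30 35 0.0557
-20 36 0.0517
-10 35 0.0465
0 36 0.0432
10 34 0.0393
20 37 0.0348
30 38 0.0307
40 38 0.0263
50 7 0.024
```

Fully tipped, so I'm gripping and lifting in one call. The gap report will show whether it held.

>>> play_rows:
  deltas:
    - [0,-0.0015,0.0015,0,-1]
    - [0.02,-0.0015,0.0015,0,-1]
    - [0.04,-0.0015,0.0015,0,-1]
    - [0.048,-0.0015,0.0015,0,-1]
    - [0.048,-0.0015,0.0015,0,-1]
    - [0.048,-0.0015,0.0015,0,1]
    - [0.048,-0.0015,0.0015,0,1]
    - [0.048,-0.0015,0.0015,0,1]
    - [0.048,-0.0015,0.0015,0,1]
    - [0.048,-0.0015,0.0015,0,1]
    - [0.048,-0.0015,0.0015,0,1]
    - [0.048,-0.0015,0.0015,0,1]
    - [0.048,-0.0015,0.0015,0,1]
    - [0.04,-0.0015,0.0015,0,1]
    - [0.032,-0.0015,0.0015,0,1]
    - [0.022,-0.0015,0.0015,0,1]
    - [0.01,-0.0015,0.0015,0,1]
    - [-0.02,-0.0015,0.0015,0,1]
    - [-0.06,-0.0015,0.0015,0,1]
    - [-0.11,-0.0015,0.0015,0,1]
  newtons: 40

```text
time_s: 24.78
ee_pos: [0.5359, -0.0152, 0.2052]
eef_rot: [-19.0, 89.8, -9.4]
wrist_force: [0.5, -0.6, -1.3]
finger_gap: 0.0477
```

```bash
python3 - <<'E'
from h import *
delta(.3885,-.271,.2,-6.2)
p,d,c=snap('scene','s9')
s=observe();P=cloud(c,d);q=P-s['ee_pos'];a=np.radians(9.6);u=q[...,0]*np.cos(a)+q[...,1]*np.sin(a);v=-q[...,0]*np.sin(a)+q[...,1]*np.cos(a)
for x in range(-10,120,10):
    m=(abs(u-x/1e3)<.004)&(abs(v)<.018)&(abs(q[...,2])<.09);print(x,m.sum(),np.round(np.median(q[m][:,2]),4) if m.any() else '')
E
```

```text
t 24.775 pos [ 0.5359 -0.0152  0.2052] jaw 99.6 tilt [ 0.004 -0.001 -1.   ] j6 -102.5 -> d [ 0.0047 -0.2276 -0.1881] turn -1.294 F [ 0.5 -0.6 -1.3] gap 0.0477
-10 0 
0 26 0.0072
10 46 0.0043
20 64 0.0002
30 45 -0.0051
40 41 -0.0097
50 45 -0.0147
60 46 -0.0188
70 44 -0.0231
80 46 -0.0269
90 45 -0.0318
100 25 -0.0362
110 0
```

This one sits about 8 mm lower in the pads, so I'm gripping harder and carrying it gently.

>>> play_rows:
  deltas:
    - [0,0,0,0,1]
    - [0,-0.009,-0.008,0.08,1]
    - [0,-0.022,-0.018,0.18,1]
    - [0,-0.036,-0.03,0.3,1]
    - [0,-0.05,-0.041,0.41,1]
    - [0,-0.065,-0.053,0.53,1]
    - [0,-0.079,-0.066,0.65,1]
    - [0,-0.094,-0.078,0.77,1]
    - [0,-0.109,-0.09,0.89,1]
    - [0,-0.124,-0.102,1.01,1]
    - [0,-0.138,-0.114,1.13,1]
    - [0,-0.153,-0.126,1.25,1]
    - [0,-0.168,-0.138,1.37,1]
    - [0,-0.182,-0.15,1.49,1]
    - [0,-0.197,-0.163,1.61,1]
    - [0,-0.212,-0.175,1.73,1]
    - [0,-0.222,-0.183,1.8,1]
    - [0,-0.2276,-0.188,1.847,1]
    - [0,-0.2276,-0.188,1.847,1]
    - [0,-0.2276,-0.188,1.847,1]
  newtons: 60

```text
time_s: 27.32
ee_pos: [0.3925, -0.2708, 0.21]
eef_rot: [92.8, 89.2, -3.3]
wrist_force: [-0.6, 0.3, -1.3]
finger_gap: 0.0471
```

```bash
python3 -c "
from h import *
delta(.3885,-.271,.053,-6.2)
p,d,c=snap('scene','s10');s=observe();P=cloud(c,d);q=P-s['ee_pos'];a=np.radians(-96.2);u=q[...,0]*np.cos(a)+q[...,1]*np.sin(a);v=-q[...,0]*np.sin(a)+q[...,1]*np.cos(a)
for x in range(0,120,20):
    m=(abs(u-x/1e3)<.004)&(abs(v)<.018)&(abs(q[...,2])<.09);print(x,m.sum(),np.round(np.median(q[m][:,2]),4) if m.any() else '')
"
```

```text
t 27.325 pos [ 0.3925 -0.2708  0.21  ] jaw -6.1 tilt [ 0.014 -0.001 -1.   ] j6 -30.5 -> d [ 0.157  -0.0062  0.0007] turn 0.001 F [-0.6  0.3 -1.3] gap 0.0471
0 1 0.007
20 4 0.0062
40 7 -0.002
60 13 -0.0105
80 20 -0.0206
100 11 -0.0288
```

>>> play_rows:
  deltas:
    - [0.03,-0.003,0.0005,0,1]
    - [0.07,-0.006,0.0005,0,1]
    - [0.11,-0.006,0.0005,0,1]
    - [0.14,-0.006,0.0005,0,1]
    - [0.15,-0.006,0.0005,0,1]
    - [0.157,-0.006,0.0005,0,1]
    - [0.162,-0.006,0.0005,0,1]
    - [0.162,-0.006,0.0005,0,1]

```text
time_s: 28.38
ee_pos: [0.3893, -0.271, 0.0485]
eef_rot: [90.7, 89.1, -5.5]
wrist_force: [0.2, 0.1, -1.7]
finger_gap: 0.0475
```

>>> play_rows:
  deltas:
    - [0,0,0,0,1]
    - [0.003,0,0,0,1]
    - [0.006,0,0,0,1]
    - [0.009,0,0,0,1]
    - [0.012,0,0,0,1]
    - [0.015,0,0,0,1]
    - [0.018,0,0,0,1]
    - [0.021,0,0,0,1]
    - [0.024,0,0,0,1]
    - [0.027,0,0,0,1]
    - [0.03,0,0,0,1]
    - [0.033,0,0,0,1]
    - [0.036,0,0,0,1]
    - [0.039,0,0,0,1]
    - [0.039,0,0,0,1]
  newtons: 12

```text
time_s: 30.25
ee_pos: [0.3898, -0.2711, 0.0093]
eef_rot: [90.8, 89.1, -5.3]
wrist_force: [-0.5, 0.5, 0.2]
finger_gap: 0.0477
```

```bash
python3 -c "
from h import *
delta(.3885,-.271,.009,-6.2)
p,d,c=snap('scene','s11');s=observe();P=cloud(c,d);q=P-s['ee_pos'];a=np.radians(-96.2);u=q[...,0]*np.cos(a)+q[...,1]*np.sin(a);v=-q[...,0]*np.sin(a)+q[...,1]*np.cos(a)
for x in range(0,120,10):
    m=(abs(u-x/1e3)<.004)&(abs(v)<.018)&(abs(q[...,2])<.09);print(x,m.sum(),np.round(np.median(P[m][:,2]),4) if m.any() else '')
"
```

```text
t 30.25 pos [ 0.3898 -0.2711  0.0093] jaw -6.1 tilt [ 0.015 -0.001 -1.   ] j6 -31.3 -> d [ 0.0002 -0.0013  0.0001] turn 0.001 F [-0.5  0.5  0.2] gap 0.0477
0 1 0.0003
10 0 
20 0 
30 0 
40 0 
50 0 
60 1 0.016
70 13 0.0188
80 23 0.0176
90 21 0.0162
100 22 0.0152
110 13 0.0081
```

>>> play_rows:
  deltas:
    - [0.001,0,0,0,1]
    - [0.002,0,0,0,1]
    - [0.002,0,0,0,-0.4]
    - [0.002,0,0,0,-0.4]
    - [0.002,0,0,0,-0.4]
    - [0.002,0,0,0,-0.4]
    - [0.002,0,0,0,-0.4]
    - [-0.02,0,0,0,-0.4]
    - [-0.05,0,0,0,-0.4]
    - [-0.09,0,0,0,-0.4]
    - [-0.14,0,0,0,-0.4]
    - [-0.19,0,0,0,-0.4]
    - [-0.19,0,0,0,-0.4]

```text
time_s: 31.92
ee_pos: [0.3889, -0.2723, 0.2029]
eef_rot: [80.1, 88.7, -16.0]
wrist_force: [0.5, 0.0, -0.9]
finger_gap: 0.0611
```

```bash
cat >> h.py <<'E'
def coasters():
    p,d,c=snap('scene','sc%d'%(observe()['time_s']*10));P=cloud(c,d);h=cv2.cvtColor(p,cv2.COLOR_RGB2HSV)
    m=(h[...,0]>95)&(h[...,0]<125)&(h[...,1]>60)&(h[...,2]>60)&(P[...,2]<.05)&(P[...,1]<-.2)&(P[...,1]>-.42)&(P[...,0]<.6)
    n,l,st,ce=cv2.connectedComponentsWithStats(m.astype(np.uint8))
    for i in range(1,n):
        if st[i,4]<40: continue
        ys,xs=np.where(l==i);W=np.array([onplane(c,u,v,.015)[:2] for u,v in zip(xs,ys)],np.float32)
        print('coaster',ce[i].round(),cv2.minAreaRect(W),np.percentile(P[l==i][:,2],[5,50,95]).round(4))
    r=((h[...,0]<6)|(h[...,0]>174))&(h[...,1]>150)&(P[...,2]<.08)&(abs(P[...,1])<.45)&(P[...,0]<.52)
    nn,l,st,ce=cv2.connectedComponentsWithStats(r.astype(np.uint8));print('cups',[ (ce[i].round(1),onplane(c,*ce[i],.03).round(3)) for i in range(1,nn) if st[i,4]>40])
def prof(X,Y,a,r=range(-50,51,20)):
    p,d,c=snap('scene','prof');P=cloud(c,d);a=np.radians(a);u=(P[...,0]-X)*np.cos(a)+(P[...,1]-Y)*np.sin(a);v=-(P[...,0]-X)*np.sin(a)+(P[...,1]-Y)*np.cos(a)
    for x in r:
        m=(abs(u-x/1e3)<.004)&(abs(v)<.018)&(P[...,2]<.075);print(x,m.sum(),np.round(np.median(P[m][:,2]),4) if m.any() else '')
E
python3 -c "
from h import *
delta(.5416,-.0147,.2,99.6);coasters()"
```

```text
t 31.925 pos [ 0.3889 -0.2723  0.2029] jaw -6.1 tilt [ 0.021 -0.006 -1.   ] j6 -30.9 -> d [ 0.0046  0.1243 -0.2724] turn 1.297 F [ 0.5  0.  -0.9] gap 0.0611
coaster [218. 159.] ((0.3849022686481476, -0.3239961564540863), (0.09524323046207428, 0.028018206357955933), 81.8973159790039) [0.0119 0.0152 0.0181]
coaster [216. 185.] ((0.4828795790672302, -0.33066582679748535), (0.09542154520750046, 0.029529457911849022), 81.96906280517578) [0.0116 0.0147 0.0181]
cups [(array([345.2, 155.6]), array([0.439, 0.083, 0.03 ])), (array([300.8, 160. ]), array([ 0.436, -0.059,  0.03 ]))]
```

Both coasters are flat in the tray. Now I level rocker 1.

>>> play_rows:
  deltas:
    - [0,0.008,-0.018,-0.12,1]
    - [0,0.017,-0.036,-0.25,1]
    - [0,0.025,-0.054,-0.37,1]
    - [0,0.033,-0.073,-0.5,1]
    - [0,0.041,-0.091,-0.62,1]
    - [0,0.05,-0.109,-0.75,1]
    - [0,0.058,-0.127,-0.87,1]
    - [0,0.066,-0.145,-1.0,1]
    - [0,0.075,-0.163,-1.12,1]
    - [0,0.083,-0.182,-1.25,1]
    - [0,0.091,-0.2,-1.37,1]
    - [0,0.1,-0.218,-1.5,1]
    - [0,0.108,-0.236,-1.62,1]
    - [0,0.116,-0.254,-1.74,1]
    - [0.004,0.1243,-0.2724,-1.845,1]
    - [0.004,0.1243,-0.2724,-1.845,1]
    - [0.004,0.1243,-0.2724,-1.845,1]
    - [0.004,0.1243,-0.2724,-1.845,1]

```text
time_s: 34.22
ee_pos: [0.5399, -0.0144, 0.1982]
eef_rot: [-21.9, 89.0, -12.4]
wrist_force: [0.5, -1.3, 0.2]
finger_gap: 0.0005
```

```bash
python3 -c "
from h import *
delta(.5416,-.0147,.03,99.6)"
```

```text
t 34.225 pos [ 0.5399 -0.0144  0.1982] jaw 99.5 tilt [ 0.017 -0.004 -1.   ] j6 -102.1 -> d [ 0.1682  0.0005 -0.0011] turn -0.002 F [ 0.5 -1.3  0.2] gap 0.0005
```

>>> play_rows:
  deltas:
    - [0.05,0,-0.001,0,1]
    - [0.1,0,-0.001,0,1]
    - [0.13,0,-0.001,0,1]
    - [0.145,0,-0.001,0,1]
    - [0.15,0,-0.001,0,1]
    - [0.154,0,-0.001,0,1]
    - [0.158,0,-0.001,0,1]
    - [0.162,0,-0.001,0,1]
    - [0.165,0,-0.001,0,1]
    - [0.168,0,-0.001,0,1]
    - [0.169,0,-0.001,0,1]
    - [0.169,0,-0.001,0,1]
    - [0.15,0,-0.001,0,-1]
    - [0.11,0,-0.001,0,-1]
    - [0.07,0,-0.05,0,-1]
    - [0.03,0,-0.1,0,-1]
    - [0.03,0,-0.12,0,-1]
    - [0.03,0,-0.12,0,-1]
  newtons: 15

```text
time_s: 36.48
ee_pos: [0.4216, -0.0344, 0.167]
eef_rot: [-21.0, 88.9, -11.6]
wrist_force: [0.8, 0.1, 0.0]
finger_gap: 0.0571
```

```bash
python3 -c "
from h import *
prof(.583,-.0077,9.6)
delta(.433,-.0595,.1,99.6);coasters();snap('wrist','w12')"
```

```text
-50 22 0.0311
-30 28 0.0314
-10 24 0.0314
10 27 0.0322
30 27 0.0318
50 27 0.0323
t 36.525 pos [ 0.4228 -0.0343  0.1668] jaw 99.5 tilt [ 0.019 -0.004 -1.   ] j6 -105.5 -> d [ 0.067  -0.026   0.0047] turn -0.002 F [-0.2  0.5  0.7] gap 0.0612
coaster [218. 159.] ((0.3849022686481476, -0.3239961564540863), (0.09524323046207428, 0.028018206357955933), 81.8973159790039) [0.012  0.0149 0.0179]
coaster [216. 185.] ((0.4828795790672302, -0.33066582679748535), (0.09542154520750046, 0.029529457911849022), 81.96906280517578) [0.0119 0.015  0.0182]
cups [(array([345.3, 155.8]), array([0.439, 0.083, 0.03 ])), (array([300.8, 159.9]), array([ 0.436, -0.059,  0.03 ]))]
```

View pics/w12.png

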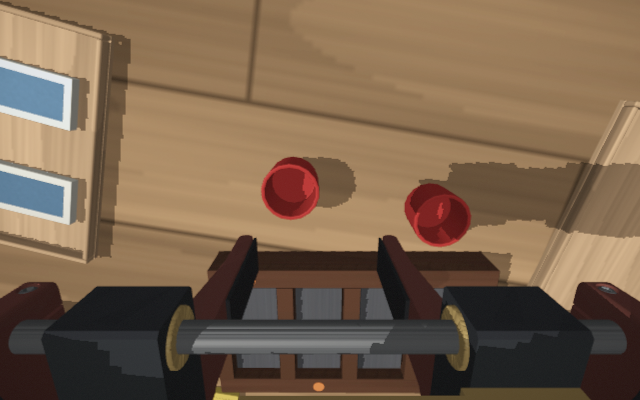

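Both rockers are level. In the wrist view the cup rims are at (290,191) and (441,219). I'll fit the rims there for exact positions.

```bash
python3 - <<'E'
from h import *
z=np.load('pics/w12.npz');k=z['k'];c=dict(fx=k[0],fy=k[1],cx=k[2],cy=k[3],cam_to_world=z['M']);P=cloud(c,z['d']);h=cv2.cvtColor(z['p'],cv2.COLOR_RGB2HSV)
r=((h[...,0]<6)|(h[...,0]>174))&(h[...,1]>150)&(P[...,0]<.5)
r[:140]=0;r[260:]=0
n,l,s,ce=cv2.connectedComponentsWithStats(r.astype(np.uint8))
for i in range(1,n):
    if s[i,4]<300: continue
    W=P[(l==i)&(P[...,2]>.038)][:,:2].astype(np.float32)
    (x,y),rad=cv2.minEnclosingCircle(W);print(ce[i],len(W),x,y,rad,'zmax',np.percentile(P[l==i][:,2],98))
delta(.433,-.0595,.1,99.6)
E
```

```text
[290.73231426 188.37895485] 786 0.398656964302063 -0.05511705204844475 0.058292459696531296 zmax 0.045428293793648176
[436.89123377 214.6237013 ] 873 0.39560365676879883 0.027863122522830963 0.09291830658912659 zmax 0.045388333817985356
t 36.625 pos [ 0.4234 -0.0343  0.1662] jaw 99.5 tilt [ 0.018 -0.004 -1.   ] j6 -105.5 -> d [ 0.0665 -0.026   0.0041] turn -0.002 F [-0.2  0.1  0.1] gap 0.0689
```

```bash
python3 - <<'E'
from h import *
z=np.load('pics/w12.npz');k=z['k'];c=dict(fx=k[0],fy=k[1],cx=k[2],cy=k[3],cam_to_world=z['M']);P=cloud(c,z['d']);h=cv2.cvtColor(z['p'],cv2.COLOR_RGB2HSV)
r=((h[...,0]<6)|(h[...,0]>174))&(h[...,1]>150)&(abs(P[...,2]-.0435)<.003)
for X,Y in((.433,-.0595),(.437,.084)):
    W=P[r&(np.hypot(P[...,0]-X,P[...,1]-Y)<.04)][:,:2]
    (x,y),rad=cv2.minEnclosingCircle(W.astype(np.float32));print(len(W),x,y,rad,(np.percentile(W,1,0)+np.percentile(W,99,0))/2,np.ptp(W,axis=0))
E
```

```text
686 0.4304155111312866 -0.0592881515622139 0.02642882987856865 [ 0.42997737 -0.05920059] [0.05201127 0.05134084]
722 0.4338412880897522 0.08263316750526428 0.0263699721544981 [0.43377379 0.08261915] [0.05163091 0.05220063]
```

The rims fit at radius 26.4 mm (expected 26.5), with cups at (0.430,-0.0593) and (0.434,0.0826). I'm grasping the first.

>>> play_rows:
  deltas:
    - [0,-0.026,0,0,-1]
    - [0,-0.026,0,0,-1]
    - [0.02,-0.026,0,0,-1]
    - [0.05,-0.026,0,0,-1]
    - [0.08,-0.026,0,0,-1]
    - [0.11,-0.026,0,0,-1]
    - [0.135,-0.026,-0.0005,0,-1]
    - [0.152,-0.026,-0.0005,0,-1]
    - [0.152,-0.026,-0.0005,0,-1]
    - [0.152,-0.026,-0.0005,0,1]
    - [0.152,-0.026,-0.0005,0,1]
    - [0.152,-0.026,-0.0005,0,1]
    - [0.152,-0.026,-0.0005,0,1]
    - [0.152,-0.026,-0.0005,0,1]
    - [0.152,-0.026,-0.0005,0,1]
    - [0.152,-0.026,-0.0005,0,1]
    - [0.152,-0.026,-0.0005,0,1]
  newtons: 15

```text
time_s: 38.75
ee_pos: [0.4303, -0.0606, 0.0148]
eef_rot: [-21.0, 88.9, -11.5]
wrist_force: [-0.3, 1.1, 6.6]
finger_gap: 0.0523
```

```bash
python3 -c "
from h import *
delta(.4829,-.3307,.11,75);delta(.4829,-.3307,.025,75)"
```

```text
t 38.75 pos [ 0.4303 -0.0606  0.0148] jaw 99.5 tilt [ 0.019 -0.004 -1.   ] j6 -109.0 -> d [-0.0931 -0.2758  0.0091] turn 0.427 F [-0.3  1.1  6.6] gap 0.0523
t 38.75 pos [ 0.4303 -0.0606  0.0148] jaw 99.5 tilt [ 0.019 -0.004 -1.   ] j6 -109.0 -> d [-0.0081 -0.2752  0.0076] turn 0.427 F [-0.3  1.1  6.6] gap 0.0523
```

>>> play_rows:
  deltas:
    - [-0.02,0,0,0,1]
    - [-0.05,0,0,0,1]
    - [-0.08,-0.005,0,0,1]
    - [-0.093,-0.03,0.001,0.05,1]
    - [-0.093,-0.06,0.002,0.1,1]
    - [-0.093,-0.09,0.003,0.15,1]
    - [-0.093,-0.12,0.004,0.2,1]
    - [-0.093,-0.15,0.005,0.25,1]
    - [-0.093,-0.18,0.006,0.3,1]
    - [-0.093,-0.21,0.007,0.34,1]
    - [-0.093,-0.24,0.008,0.38,1]
    - [-0.093,-0.262,0.009,0.41,1]
    - [-0.093,-0.2758,0.009,0.427,1]
    - [-0.093,-0.2758,0.009,0.427,1]
    - [-0.093,-0.2758,0.009,0.427,1]

```text
time_s: 40.62
ee_pos: [0.4824, -0.3298, 0.1097]
eef_rot: [5.2, 88.9, -9.7]
wrist_force: [-0.7, 0.6, -1.6]
finger_gap: 0.0526
```

```bash
python3 -c "
from h import *
delta(.4829,-.3307,.0305,75)"
```

```text
t 40.625 pos [ 0.4824 -0.3298  0.1097] jaw 75.1 tilt [ 0.018 -0.003 -1.   ] j6 -111.3 -> d [ 0.0792 -0.0008 -0.0007] turn 0.001 F [-0.7  0.6 -1.6] gap 0.0526
```

>>> play_rows:
  deltas:
    - [0.02,-0.001,-0.0005,0,1]
    - [0.045,-0.001,-0.0005,0,1]
    - [0.065,-0.001,-0.0005,0,1]
    - [0.074,-0.001,-0.0005,0,1]
    - [0.077,-0.001,-0.0005,0,1]
    - [0.079,-0.001,-0.0005,0,1]
    - [0.08,-0.001,-0.0005,0,1]
    - [0.08,-0.001,-0.0005,0,1]
    - [0.08,-0.001,-0.0005,0,-1]
    - [0.08,-0.001,-0.0005,0,-1]
    - [0.08,-0.001,-0.0005,0,-1]
    - [0.08,-0.001,-0.0005,0,-1]
    - [0.06,-0.001,-0.0005,0,-1]
    - [0.03,-0.001,0,0,-1]
    - [-0.01,-0.001,0.001,0,-1]
    - [-0.05,0,0.001,0,-1]
    - [-0.05,0,0.001,0,-1]

```text
time_s: 42.75
ee_pos: [0.4844, -0.3313, 0.1643]
eef_rot: [-2.3, 88.5, -17.2]
wrist_force: [0.1, -1.0, -0.6]
finger_gap: 0.0882
```

```bash
python3 -c "
from h import *
delta(.4338,.0826,.16,99.5);coasters();snap('wrist','w14')"
```

```text
t 42.75 pos [ 0.4844 -0.3313  0.1643] jaw 75.1 tilt [ 0.024 -0.008 -1.   ] j6 -111.2 -> d [-0.      0.3869 -0.1557] turn -0.427 F [ 0.1 -1.  -0.6] gap 0.0882
coaster [218. 160.] ((0.3842744529247284, -0.3236931562423706), (0.09508535265922546, 0.032045718282461166), 83.56166076660156) [0.0118 0.0149 0.0181]
coaster [204. 186.] ((0.47800424695014954, -0.3654155731201172), (0.02485062927007675, 0.03013208881020546), 83.46102142333984) [0.012  0.0153 0.0171]
coaster [227. 185.] ((0.48665934801101685, -0.2961897552013397), (0.024654246866703033, 0.03193746134638786), 89.21492004394531) [0.0128 0.0151 0.0183]
cups [(array([345.3, 155.6]), array([0.439, 0.083, 0.03 ])), (array([213.9, 180.8]), array([ 0.477, -0.333,  0.03 ]))]
```

View pics/w14.png

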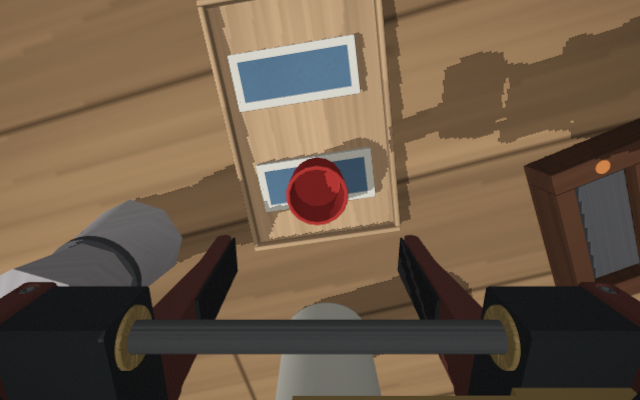

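The first cup stands on the coaster at (318,190) in the wrist view, well inside it. Now the second cup.

>>> play_rows:
  deltas:
    - [0,0.032,-0.013,-0.035,-1]
    - [0,0.064,-0.026,-0.07,-1]
    - [0,0.097,-0.039,-0.1,-1]
    - [0,0.13,-0.052,-0.14,-1]
    - [0,0.161,-0.065,-0.18,-1]
    - [0,0.193,-0.078,-0.21,-1]
    - [0,0.226,-0.091,-0.25,-1]
    - [0,0.258,-0.104,-0.28,-1]
    - [0,0.29,-0.117,-0.32,-1]
    - [0,0.322,-0.13,-0.36,-1]
    - [0,0.355,-0.143,-0.39,-1]
    - [0,0.387,-0.156,-0.427,-1]
    - [0,0.387,-0.156,-0.427,-1]
    - [0,0.387,-0.156,-0.427,-1]

```text
time_s: 44.6
ee_pos: [0.431, 0.0837, 0.1574]
eef_rot: [-23.5, 89.0, -14.0]
wrist_force: [0.6, 0.1, 0.1]
finger_gap: 0.088
```

```bash
python3 -c "
from h import *
delta(.4338,.0826,.0145,99.5);coasters()"
```

```text
t 44.6 pos [0.431  0.0837 0.1574] jaw 99.5 tilt [ 0.018 -0.004 -1.   ] j6 -89.4 -> d [ 0.1429 -0.0005  0.0002] turn 0.0 F [0.6 0.1 0.1] gap 0.088
coaster [217. 159.] ((0.3849022686481476, -0.3239961564540863), (0.09524323046207428, 0.028018206357955933), 81.8973159790039) [0.012  0.015  0.0182]
coaster [215. 185.] ((0.48268553614616394, -0.330738365650177), (0.09521544724702835, 0.03287292644381523), 84.30860137939453) [0.0118 0.0148 0.018 ]
cups [(array([345.3, 155.7]), array([0.439, 0.083, 0.03 ])), (array([223.9, 171.3]), array([ 0.445, -0.302,  0.03 ]))]
```

The first cup is no longer on its coaster: it's now near (224,171) in the scene view, while coaster A shows whole again. It was knocked. I'm taking a closer look.

```bash
python3 - <<'E'
from h import *
p,d,c=snap('scene','s15');cv2.imwrite('pics/c15.png',cv2.resize(p[130:220,160:290,::-1],None,fx=5,fy=5,interpolation=cv2.INTER_CUBIC))
P=cloud(c,d);h=cv2.cvtColor(p,cv2.COLOR_RGB2HSV);r=((h[...,0]<6)|(h[...,0]>174))&(h[...,1]>150)&(P[...,1]<-.2)&(P[...,1]>-.4)&(P[...,0]<.55)&(P[...,2]<.09)
W=P[r];zt=np.percentile(W[:,2],97);print(len(W),np.percentile(W[:,2],[2,50,97]));
T=W[W[:,2]>zt-.006][:,:2];print((T.min(0)+T.max(0))/2,np.ptp(T,axis=0))
E
```

```text
301 [0.01928684 0.04036991 0.06028733]
[ 0.45442605 -0.29920281] [0.02925493 0.04886067]
```

View pics/c15.png

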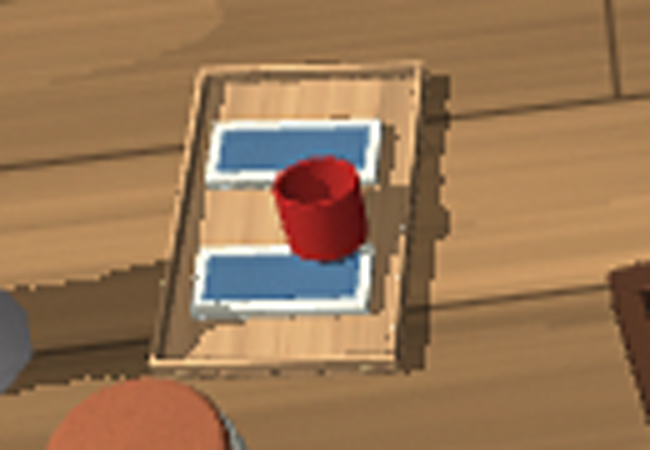

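The cup is still standing upright or nearly so, on the inner edge of coaster A at its tray +y end. Coaster B is free, so I'm grasping the second cup now.

>>> play_rows:
  deltas:
    - [0.03,-0.0005,0,0,-1]
    - [0.07,-0.0005,0,0,-1]
    - [0.11,-0.0005,0,0,-1]
    - [0.135,-0.0005,0,0,-1]
    - [0.143,-0.0005,0,0,-1]
    - [0.143,-0.0005,0,0,-1]
    - [0.143,-0.0005,0,0,1]
    - [0.143,-0.0005,0,0,1]
    - [0.143,-0.0005,0,0,1]
    - [0.143,-0.0005,0,0,1]
    - [0.143,-0.0005,0,0,1]
    - [0.143,-0.0005,0,0,1]
    - [0.143,-0.0005,0,0,1]
    - [0.143,-0.0005,0,0,1]
    - [0.12,-0.0005,0,0,1]
    - [0.09,-0.0005,0,0,1]
    - [0.05,-0.0005,0,0,1]
    - [0.01,-0.0005,0,0,1]
    - [0.0,-0.0005,0,0,1]
    - [0.0,-0.0005,0,0,1]

```text
time_s: 47.2
ee_pos: [0.4314, 0.0828, 0.1576]
eef_rot: [-21.7, 88.9, -12.2]
wrist_force: [0.4, 0.0, -1.3]
finger_gap: 0.0516
```

```bash
python3 -c "
from h import *
delta(.3849,-.324,.156,75)"
```

```text
t 47.2 pos [0.4314 0.0828 0.1576] jaw 99.4 tilt [ 0.019 -0.004 -1.   ] j6 -89.4 -> d [ 0.0024 -0.3936 -0.1127] turn 0.427 F [ 0.4  0.  -1.3] gap 0.0516
```

>>> play_rows:
  deltas:
    - [0,-0.015,-0.004,0.02,1]
    - [0,-0.04,-0.011,0.04,1]
    - [0,-0.07,-0.02,0.08,1]
    - [0,-0.1,-0.029,0.11,1]
    - [0,-0.13,-0.037,0.14,1]
    - [0,-0.16,-0.046,0.18,1]
    - [0,-0.19,-0.054,0.21,1]
    - [0,-0.22,-0.063,0.24,1]
    - [0,-0.25,-0.072,0.28,1]
    - [0,-0.28,-0.08,0.31,1]
    - [0,-0.31,-0.089,0.34,1]
    - [0,-0.34,-0.097,0.37,1]
    - [0,-0.37,-0.106,0.4,1]
    - [0,-0.388,-0.111,0.42,1]
    - [0,-0.3936,-0.1127,0.427,1]
    - [0,-0.3936,-0.1127,0.427,1]
    - [0,-0.3936,-0.1127,0.427,1]

```text
time_s: 49.32
ee_pos: [0.3848, -0.3231, 0.1582]
eef_rot: [4.3, 88.9, -10.7]
wrist_force: [-0.4, -0.0, -2.0]
finger_gap: 0.0516
```

```bash
python3 -c "
from h import *
delta(.3849,-.324,.031,75);snap('wrist','w16');coasters()"
```

```text
t 49.325 pos [ 0.3848 -0.3231  0.1582] jaw 75.0 tilt [ 0.019 -0.004 -1.   ] j6 -117.3 -> d [ 0.1272 -0.0011 -0.002 ] turn 0.001 F [-0.4 -0.  -2. ] gap 0.0516
coaster [217. 159.] ((0.3849022686481476, -0.3239961564540863), (0.09524323046207428, 0.028018206357955933), 81.8973159790039) [0.0115 0.0149 0.0182]
coaster [215. 185.] ((0.48268553614616394, -0.330738365650177), (0.09521544724702835, 0.03287292644381523), 84.30860137939453) [0.012  0.0153 0.0181]
cups [(array([223.9, 171.3]), array([ 0.445, -0.302,  0.03 ]))]
```

View pics/w16.png

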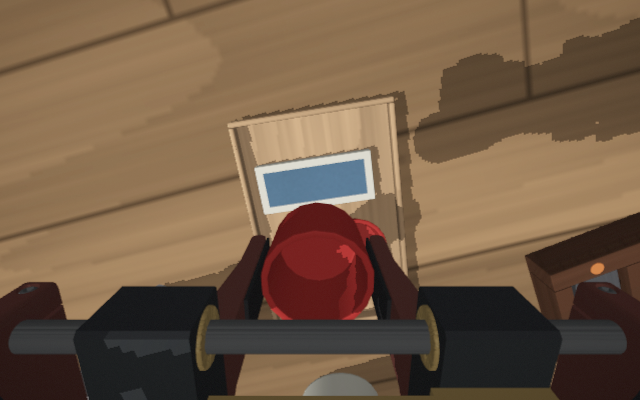

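I'm placing the cup on B, shifted 4 mm away from the knocked cup, with the jaw turned 15° so the finger clears it and only a partial opening.

>>> play_rows:
  deltas:
    - [0.02,-0.003,-0.0055,-0.1,1]
    - [0.05,-0.003,-0.0055,-0.2,1]
    - [0.08,-0.003,-0.0055,-0.26,1]
    - [0.1,-0.003,-0.0055,-0.26,1]
    - [0.115,-0.003,-0.0055,-0.26,1]
    - [0.121,-0.003,-0.0055,-0.26,1]
    - [0.125,-0.003,-0.0055,-0.26,1]
    - [0.127,-0.003,-0.0055,-0.26,1]
    - [0.1275,-0.003,-0.0055,-0.26,1]
    - [0.1275,-0.003,-0.0055,-0.26,1]
    - [0.1275,-0.003,-0.0055,-0.26,-0.5]
    - [0.1275,-0.003,-0.0055,-0.26,-0.5]
    - [0.1275,-0.003,-0.0055,-0.26,-0.5]
    - [0.1275,-0.003,-0.0055,-0.26,-0.5]
    - [0.1,-0.003,-0.005,-0.26,-0.5]
    - [0.06,-0.003,-0.004,-0.26,-0.5]
    - [0.01,-0.003,-0.002,-0.26,-0.5]
    - [-0.03,-0.003,-0.03,-0.26,-1]
    - [-0.03,-0.003,-0.03,-0.26,-1]
    - [-0.03,-0.003,-0.03,-0.26,-1]

```text
time_s: 51.92
ee_pos: [0.3547, -0.3182, 0.1874]
eef_rot: [-11.6, 88.9, -11.7]
wrist_force: [-0.4, 0.6, -0.2]
finger_gap: 0.0873
```

```bash
cat >> h.py <<'E'
def rims(c,p,d,zr,pts,name=''):
    P=cloud(c,d);h=cv2.cvtColor(p,cv2.COLOR_RGB2HSV);r=((h[...,0]<6)|(h[...,0]>174))&(h[...,1]>150)
    for X,Y in pts:
        n=r&(np.hypot(P[...,0]-X,P[...,1]-Y)<.045);Z=P[n];print('cup z pct',len(Z),np.percentile(Z[:,2],[2,50,98]).round(4))
        W=Z[abs(Z[:,2]-zr)<.004]; 
        if len(W)<8: continue
        (x,y),q=cv2.minEnclosingCircle(W[:,:2].astype(np.float32)); A=np.c_[W[:,:2],np.ones(len(W))];g=np.linalg.lstsq(A,W[:,2],rcond=None)[0]
        print('  rim',round(x,4),round(y,4),'r',round(q,4),'slope',g[:2].round(3))
E
python3 -c "
from h import *
s=observe();p,d,c=snap('wrist','w17');rims(c,p,d,.059,[(.445,-.302),(.381,-.325)])
delta(.445,-.302,.15,83.8)
p,d,c=snap('scene','s17')
rims(c,p,d,.059,[(.445,-.302),(.381,-.325)]);coasters()"
```

```text
cup z pct 2232 [0.0139 0.0262 0.0618]
  rim 0.4326 -0.3038 r 0.0334 slope [ 0.029 -0.018]
cup z pct 2690 [0.0201 0.0363 0.0601]
  rim 0.3814 -0.3249 r 0.0264 slope [-0.004 -0.001]
t 51.975 pos [ 0.3546 -0.318   0.1868] jaw 89.9 tilt [ 0.018 -0.003 -1.   ] j6 -134.1 -> d [0.0384 0.0162 0.0897] turn 0.107 F [0.5 0.9 0.4] gap 0.0879
cup z pct 350 [0.0201 0.041  0.0606]
  rim 0.4357 -0.3031 r 0.0355 slope [ 0.025 -0.068]
cup z pct 285 [0.0187 0.0435 0.0602]
  rim 0.3828 -0.3243 r 0.0269 slope [ 0.006 -0.009]
coaster [207. 160.] ((0.38009586930274963, -0.3580373525619507), (0.025893067941069603, 0.02870304509997368), 83.56166076660156) [0.012  0.0147 0.0175]
coaster [230. 159.] ((0.3899422287940979, -0.28868499398231506), (0.02390100620687008, 0.02798677608370781), 81.87716674804688) [0.0123 0.0149 0.0176]
coaster [215. 185.] ((0.48268553614616394, -0.330738365650177), (0.09521544724702835, 0.03287292644381523), 84.30860137939453) [0.0118 0.0153 0.0188]
cups [(array([220.1, 162.9]), array([ 0.411, -0.314,  0.03 ]))]
```

View pics/w17.png

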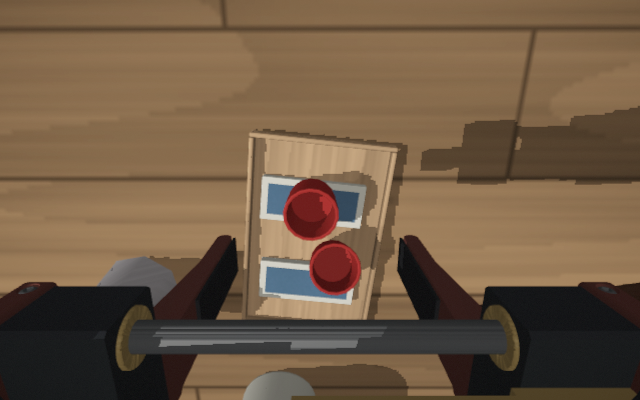

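Cup 2 is on B: rim centre (0.3814,-0.3249), level, 4 mm from the coaster's centre. Cup 1's rim is at (335,267) in this view. I'll measure it separately by masking out cup 2.

```bash
python3 - <<'E'
from h import *
for f,pix in(('w17',(335,267)),('s17',None)):
    z=np.load(f'pics/{f}.npz');k=z['k'];c=dict(fx=k[0],fy=k[1],cx=k[2],cy=k[3],cam_to_world=z['M']);P=cloud(c,z['d']);h=cv2.cvtColor(z['p'],cv2.COLOR_RGB2HSV)
    if pix: print(onplane(c,*pix,.057))
    r=((h[...,0]<6)|(h[...,0]>174))&(h[...,1]>150)&(np.hypot(P[...,0]-.45,P[...,1]+.302)<.05)&(np.hypot(P[...,0]-.3814,P[...,1]+.325)>.0295)&(P[...,2]>.045)
    W=P[r];print(len(W))
    for zl in(.045,.05,.054):
        w=W[W[:,2]>zl];print(zl,len(w),cv2.minEnclosingCircle(w[:,:2].astype(np.float32)),w.min(0).round(4),w.max(0).round(4))
    A=np.c_[W[:,:2],np.ones(len(W))]
    # height of the rim along x
    for x in np.arange(.42,.50,.01):
        m=abs(W[:,0]-x)<.005
        if m.any(): print(round(x,2),m.sum(),np.percentile(W[m][:,2],95).round(4))
delta(.445,-.302,.15,83.8)
E
```

```text
[ 0.43758075 -0.30111921  0.057     ]
708
0.045 708 ((0.44194263219833374, -0.30106139183044434), 0.026170851662755013) [ 0.4168 -0.3261  0.045 ] [ 0.468  -0.2755  0.0639]
0.05 466 ((0.4412647485733032, -0.3009718954563141), 0.025941235944628716) [ 0.4245 -0.3261  0.05  ] [ 0.4666 -0.2755  0.0639]
0.054 307 ((0.44242340326309204, -0.30104804039001465), 0.02545623853802681) [ 0.4336 -0.3261  0.054 ] [ 0.4656 -0.2757  0.0639]
0.42 133 0.0493
0.43 90 0.0532
0.44 73 0.0563
0.45 116 0.0599
0.46 252 0.0626
0.47 44 0.0548
108
0.045 108 ((0.4452585279941559, -0.3009659945964813), 0.02886352688074112) [ 0.4177 -0.3246  0.0451] [ 0.4728 -0.2746  0.0647]
0.05 64 ((0.44635480642318726, -0.2996830940246582), 0.025697728618979454) [ 0.4265 -0.3246  0.05  ] [ 0.4718 -0.2746  0.0647]
0.054 45 ((0.4466509521007538, -0.2995814085006714), 0.025310209020972252) [ 0.4395 -0.3238  0.0541] [ 0.4708 -0.2746  0.0647]
0.42 11 0.0486
0.43 11 0.0507
0.44 5 0.0549
0.45 10 0.0587
0.46 28 0.0619
0.47 43 0.063
t 52.075 pos [ 0.3545 -0.3178  0.1864] jaw 90.0 tilt [ 0.017 -0.002 -1.   ] j6 -134.1 -> d [0.038  0.016  0.0898] turn 0.107 F [-0.1  0.1 -0.2] gap 0.0877
```

Cup 1 leans about 0.28 rad towards -x, with one side of its foot on coaster A and the other on the tray floor. Its rim is at (0.442,-0.301). I'll grip it across tray y, which is its tilt axis, and press it flat onto coaster A.

>>> play_rows:
  deltas:
    - [0,0.005,0.03,0.05,-0.7]
    - [0,0.01,0.06,0.107,-0.7]
    - [0.01,0.016,0.09,0.107,-0.7]
    - [0.03,0.0165,0.092,0.107,-0.7]
    - [0.06,0.0165,0.092,0.107,-0.7]
    - [0.08,0.0165,0.092,0.107,-0.7]
    - [0.08,0.0165,0.092,0.107,-0.7]
    - [0.08,0.0165,0.092,0.107,-0.7]

```text
time_s: 53.08
ee_pos: [0.4482, -0.3017, 0.1079]
eef_rot: [-0.5, 89.0, -6.7]
wrist_force: [0.5, 0.4, 0.4]
finger_gap: 0.0747
```

```bash
python3 -c "
from h import *
delta(.447,-.301,.024,83.8)"
```

```text
t 53.075 pos [ 0.4482 -0.3017  0.1079] jaw 83.8 tilt [ 0.017 -0.002 -1.   ] j6 -119.8 -> d [ 0.0838  0.0005 -0.0026] turn 0.001 F [0.5 0.4 0.4] gap 0.0747
```

>>> play_rows:
  deltas:
    - [0.03,0.0005,-0.0025,0,-0.7]
    - [0.06,0.0005,-0.0025,0,-0.7]
    - [0.078,0.0005,-0.0025,0,-0.7]
    - [0.084,0.0005,-0.0025,0,-0.7]
    - [0.084,0.0005,-0.0025,0,-0.7]
    - [0.084,0.0005,-0.0025,0,1]
    - [0.084,0.0005,-0.0025,0,1]
    - [0.084,0.0005,-0.0025,0,1]
    - [0.084,0.0005,-0.0025,0,1]
    - [0.084,0.0005,-0.0025,0,1]
    - [0.084,0.0005,-0.0025,0,1]
    - [0.084,0.0005,-0.0025,0,1]
    - [0.076,0.0005,-0.0025,0,1]
    - [0.066,0.0005,-0.0025,0,1]
    - [0.05,0.0005,-0.0025,0,1]
    - [0.03,0.0005,-0.0025,0,1]
    - [0.01,0.0005,-0.0025,0,1]
    - [0.01,0.0005,-0.0025,0,1]
  newtons: 20

```text
time_s: 55.32
ee_pos: [0.447, -0.3017, 0.0999]
eef_rot: [-5.7, 88.8, -11.9]
wrist_force: [-0.0, 0.7, -1.0]
finger_gap: 0.0527
```

```bash
python3 -c "
from h import *
delta(.4827,-.3307,.1,83.8);delta(.4827,-.3307,.03,83.8)
p,d,c=snap('scene','s18');rims(c,p,d,.059,[(.381,-.325)]);coasters()
cv2.imwrite('pics/c18.png',cv2.resize(p[90:220,150:300,::-1],None,fx=4,fy=4,interpolation=cv2.INTER_CUBIC))"
```

```text
t 55.325 pos [ 0.447  -0.3017  0.0999] jaw 83.8 tilt [ 0.02  -0.004 -1.   ] j6 -119.9 -> d [ 0.0008 -0.025   0.0386] turn 0.0 F [-0.   0.7 -1. ] gap 0.0527
t 55.325 pos [ 0.447  -0.3017  0.0999] jaw 83.8 tilt [ 0.02  -0.004 -1.   ] j6 -119.9 -> d [ 0.0707 -0.0249  0.0372] turn 0.0 F [-0.   0.7 -1. ] gap 0.0527
cup z pct 30 [0.0506 0.1086 0.1246]
  rim 0.3694 -0.3406 r 0.0087 slope [ 0.072 -0.009]
coaster [216. 185.] ((0.4828795790672302, -0.33066582679748535), (0.09542154520750046, 0.029529457911849022), 81.96906280517578) [0.0119 0.0153 0.0182]
cups []
```

View pics/c18.png

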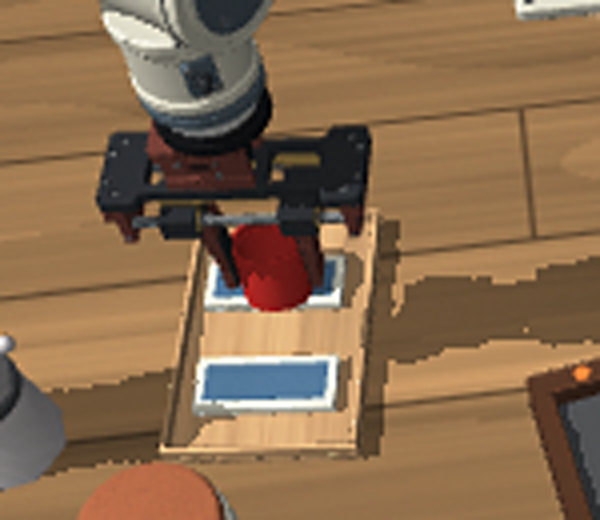

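>>> play_rows:
  deltas:
    - [0,-0.005,0.008,0,1]
    - [0,-0.01,0.016,0,1]
    - [0,-0.018,0.028,0,1]
    - [0,-0.025,0.038,0,1]
    - [0.02,-0.025,0.038,0,1]
    - [0.045,-0.025,0.0375,0,1]
    - [0.06,-0.025,0.0375,0,1]
    - [0.062,-0.025,0.0375,0,1]
    - [0.062,-0.025,0.0375,0,1]

```text
time_s: 56.55
ee_pos: [0.4819, -0.3302, 0.0371]
eef_rot: [-2.2, 89.0, -8.4]
wrist_force: [-0.2, -0.7, -0.6]
finger_gap: 0.0527
```

>>> play_rows:
  deltas:
    - [0,0,0,0,1]
    - [0.002,0,0,0,1]
    - [0.004,0,0,0,1]
    - [0.006,0,0,0,1]
    - [0.008,0,0,0,1]
    - [0.01,0,0,0,1]
    - [0.012,0,0,0,1]
    - [0.013,0,0,0,1]
    - [0.013,0,0,0,1]
  newtons: 6

```text
time_s: 57.68
ee_pos: [0.4848, -0.3318, 0.0258]
eef_rot: [-8.3, 88.6, -14.5]
wrist_force: [3.5, -0.6, 7.3]
finger_gap: 0.0535
```

>>> play_rows:
  deltas:
    - [0,0,0,0,-0.6]
    - [0,0,0,0,-0.6]
    - [0,0,0,0,-0.6]
    - [0,0,0,0,-0.6]
    - [0,0,0,0,-0.6]
    - [-0.02,0,0,0,-0.6]
    - [-0.05,0,0,0,-0.6]
    - [-0.09,0,0,0,-0.6]
    - [-0.14,0,0,0,-0.6]
    - [-0.16,0,-0.02,0,-0.6]
    - [-0.18,0,-0.06,0,-0.6]
    - [-0.18,0,-0.08,0,-0.6]
    - [-0.18,0,-0.08,0,-0.6]

```text
time_s: 59.3
ee_pos: [0.4002, -0.322, 0.2042]
eef_rot: [-8.3, 88.6, -14.6]
wrist_force: [0.2, -0.7, 0.3]
finger_gap: 0.0704
```

```bash
python3 -c "
from h import *
p,d,c=snap('wrist','w19');rims(c,p,d,.059,[(.4827,-.3307),(.381,-.325)])
p,d,c=snap('scene','s19');rims(c,p,d,.059,[(.4827,-.3307),(.381,-.325)]);coasters()
delta(.35,-.1,.25,83)
cv2.imwrite('pics/c19.png',np.hstack([cv2.resize(p[110:260,140:420,::-1],(784,420))]))"
```

```text
cup z pct 2263 [0.0206 0.0401 0.0604]
  rim 0.4912 -0.3329 r 0.0267 slope [-0.005 -0.003]
cup z pct 2409 [0.0205 0.0237 0.0605]
  rim 0.3824 -0.3253 r 0.0261 slope [-0.012  0.002]
cup z pct 314 [0.0182 0.0402 0.0609]
  rim 0.491 -0.3303 r 0.027 slope [ 0.018 -0.012]
cup z pct 291 [0.0188 0.0422 0.0615]
  rim 0.3847 -0.3236 r 0.0268 slope [ 0.005 -0.   ]
coaster [229. 160.] ((0.38752394914627075, -0.2913271188735962), (0.02981841377913952, 0.03203606605529785), 81.89747619628906) [0.0118 0.0151 0.0185]
coaster [207. 160.] ((0.38009586930274963, -0.3580373525619507), (0.025893067941069603, 0.02870304509997368), 83.56166076660156) [0.0122 0.0156 0.0181]
coaster [227. 185.] ((0.4868035316467285, -0.2959776222705841), (0.03163696080446243, 0.024982495233416557), 0.5724237561225891) [0.0121 0.0152 0.0185]
cups [(array([216.2, 154.2]), array([ 0.375, -0.327,  0.03 ])), (array([213.6, 182.9]), array([ 0.484, -0.334,  0.03 ]))]
t 59.45 pos [ 0.4019 -0.3223  0.2035] jaw 83.8 tilt [ 0.023 -0.006 -1.   ] j6 -124.7 -> d [-0.0489  0.2153 -0.0744] turn 0.014 F [ 0.2 -0.3  0.1] gap 0.0698
```

View pics/w19.png

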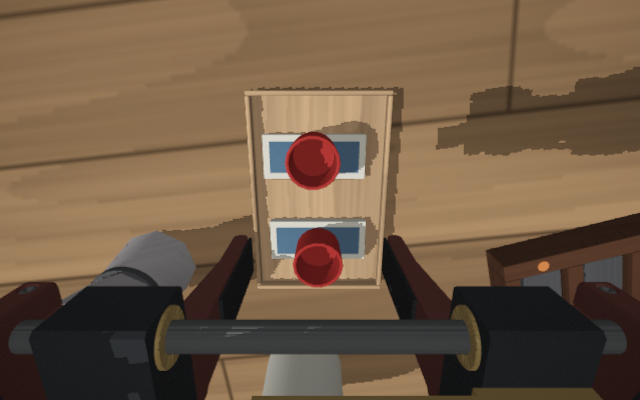

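Both cups stand level. Cup 1 looks about 8 mm off coaster A's centre across its width (limit 15), so I'll check it in this same wrist view. Coaster A's corners there are about (272,221), (366,221), (271,258) and (365,258).

```bash
python3 - <<'E'
from h import *
z=np.load('pics/w19.npz');k=z['k'];c=dict(fx=k[0],fy=k[1],cx=k[2],cy=k[3],cam_to_world=z['M']);p=z['p'];h=cv2.cvtColor(p,cv2.COLOR_RGB2HSV);P=cloud(c,z['d'])
m=((h[...,1]<60)&(h[...,2]>120)|(h[...,0]>95)&(h[...,0]<125)&(h[...,1]>60))&(abs(P[...,2]-.015)<.004)
for n,(a,b,s,t) in(('B',(125,190,250,375)),('A',(210,280,250,375))):
    q=np.zeros_like(m);q[a:b,s:t]=m[a:b,s:t];ys,xs=np.where(cv2.morphologyEx(q.astype(np.uint8),cv2.MORPH_OPEN,np.ones((3,3)))>0)
    W=np.array([onplane(c,u,v,.015)[:2] for u,v in zip(xs,ys)],np.float32);print(n,len(W),cv2.minAreaRect(W))
E
```

```text
B 2329 ((0.3849427402019501, -0.32483771443367004), (0.1097538098692894, 0.04771645739674568), 83.77810668945312)
A 2265 ((0.48314428329467773, -0.3316954970359802), (0.1097692996263504, 0.04751608893275261), 83.86824035644531)
```

The rectangles come out at 109.8 x 47.6 mm, matching the true size. Cup offsets are 8 mm across on A and 2.5 mm on B, both within tolerance. One last check of all four rockers and of the cups, then I hand in.

```bash
python3 - <<'E'
from h import *
p,d,c=snap('scene','s20');rims(c,p,d,.059,[(.4827,-.3307),(.381,-.325)]);P=cloud(c,d);a=np.radians(9.6)
for i,yy in enumerate((-.102,-.034,.034,.102)):
    X,Y=.577-yy*np.sin(a),.0255+yy*np.cos(a);u=(P[...,0]-X)*np.cos(a)+(P[...,1]-Y)*np.sin(a);v=-(P[...,0]-X)*np.sin(a)+(P[...,1]-Y)*np.cos(a)
    m=(abs(u)<.045)&(abs(v)<.015);print('rocker',i,m.sum(),np.polyfit(u[m],P[m][:,2],1).round(4))
s=observe();print(s['time_s'],s['wrist_force'].round(1),s['qvel'].round(1))
job_done()
E
```

```text
cup z pct 312 [0.0185 0.0401 0.0607]
  rim 0.4924 -0.33 r 0.0268 slope [ 0.006 -0.007]
cup z pct 294 [0.0182 0.0408 0.0611]
  rim 0.3834 -0.325 r 0.0275 slope [0.001 0.   ]
rocker 0 267 [-0.0012  0.0319]
rocker 1 261 [0.0015 0.0318]
rocker 2 251 [0.005  0.0319]
rocker 3 247 [0.0049 0.0319]
59.5 [ 0.7 -0.4  0.2] [ 0.   0.1 -0.  -0.   0.1 -0.1]
the job is handed in; nothing more can be done
```

I handed the job in at 59.5 s. Both coasters (pockets 1 and 3) lie flat and face up, side by side in tray_right, which is the coffee pot's tray. A red cup stands upright on each, and rockers 1 and 3 are pressed level again.

- **Knocked cup:** The first cup was knocked after I had placed it and was left leaning on a coaster's edge. I picked it up again and set it back on that coaster.
- **Cups:** Both rims were level in the last check. One cup is about 2.5 mm off its coaster's centre. The re-placed one was about 8 mm off across the width, and about 9 mm in the final scene view; the limit is 15 mm. I left it there.
- **Coasters:** Both measured flat, with their tops at about 15 mm.
- **Rockers:** All four were level within 0.005 rad. Rockers 0 and 2 were empty and level from the start.
- **Pots and canisters:** I did not touch them. I made no final position check on them.
- **Failed checks:** No check failed. The wrist and scene views differed by 1–3 mm on cup positions.

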